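# Keep the amber bottle away from the red-capped pot

## Task

The amber bottle has fallen over: first stand it upright on the free bench beside the rack and let go of it, then take it again from above and set it upright in the bay of the grey rack that lies diagonally across from the red-capped pot, because those two must never be neighbours. If the white-capped pot is standing in that bay, shift it to another bay of the rack first. Leave the red-capped pot where it is, have both pots upright in the rack at the end, and set things down rather than drop them.

Things in the scene. Friction and masses are not known exactly. Their poses are not given: they have to be found in the camera images.
- bottle: Amber bottle with a fixed black cap, 104 mm tall, about 0.19 kg. Origin: centre of its underside; +z along its axis to the cap. Body 58 mm across; the shoulder narrows to the 40 mm wide cap, 85 to 104 mm from the underside. It starts lying on the bench right of the rack, axis 29 mm above the bench, cap roughly to the left (world +y, turned up to 0.75 rad towards +x or 0.15 towards -x).
- red_pot: White sample pot with a red screw cap, 50 mm across, 68 mm tall, cap in the top 16 mm; it stands in one of the four bays of the rack (another like it stands at the back of the bench and does not matter). Origin: centre of its underside, z up.
- white_pot: White sample pot with a white screw cap, 53 mm across, 61 mm tall, about 0.06 kg, cap as wide as the pot; it stands in another bay of the rack, sometimes the one diagonally across from the red-capped pot (another like it stands at the back of the bench and does not matter). Origin: centre of its underside, z up.
- rack: Low grey rack, 192 mm square, fixed to the bench, with four open square bays two by two, each 87 mm square inside. Floor 8 mm above the bench; outer and dividing walls 6 mm thick, their tops 34 mm above the bench. Origin: centre of its underside; x points away from the robot and y to the left at yaw 0 (turned up to 0.3 rad either way).
- bay_1 (a point): Centre of the floor of the rack's far left bay (bay centres are 93 mm apart in a row; diagonally across from this bay is bay_3).
- bay_2 (a point): Centre of the floor of the rack's far right bay (bay centres are 93 mm apart in a row; diagonally across from this bay is bay_4).
- bay_3 (a point): Centre of the floor of the rack's near right bay (bay centres are 93 mm apart in a row; diagonally across from this bay is bay_1).
- bay_4 (a point): Centre of the floor of the rack's near left bay (bay centres are 93 mm apart in a row; diagonally across from this bay is bay_2).
Not all that is in view belongs to the job. What is shaped like the white_pot but purple is not meant. What is shaped like the red_pot but yellow is not meant.

How it is judged:
By the outcome, as a careful person would: the job done as asked, in the order asked, and still so for the second after the job is handed in, with the robot touching nothing.
It also fails if it takes over 67 s, if anything falls off the work surface, if the arm or the gripper's body presses on something with over 40 N, if the wrist force passes 120 N, or if a joint passes its speed limit or range.

## Robot

A 6-joint arm with a two-finger parallel gripper is mounted at the origin on a cart in front of the work surface, level with it; the furniture and walls round the work are solid. World frame = base frame: x ahead of the robot, y to its left, z up, the work surface at z = 0. Lengths are in m, angles in degrees, forces in N, time in s.
With the tool pointing down it reaches from about 0.4 to 0.825 m from the base axis. Payload 7 kg.
Tool frame: the origin (TCP) lies midway between the tips of the shut fingers; the grasp point (between the pads) lies 19 mm behind it (r.hold_point_z is the distance from the TCP to the grasp point, in m); x points along the fingers, y is the direction in which the jaws open and shut, and the axes are right-handed (so a half turn about x gives the same grasp; the last joint's range is limited). The gripper opens to 88 mm and grips with 3 to 60 N. Pads are 19 mm wide; open, the fingers measure 130 mm over their backs; the gripper's body (78 mm by 193 mm) begins 47 mm behind the grasp point.
Start: joints at [83.256, 20.546, 0.682, 0, -70.136, -16.507], TCP at [0.266, 0.62, 0.227] pointing down, gripper open.
Joint ranges: [-176.03, 176.03], [-82.01, 121.73], [-58.28, 71.71], [-173.87, 95.51], [-174.79, -0.11], [-173.66, 173.66]. Speed limits (degrees/s): [136.94, 136.94, 172.46, 180, 180, 180].

## Interface

Orientations are given as [roll, pitch, yaw] about the fixed x, y, z axes, in that order (R = Rz(yaw) Ry(pitch) Rx(roll)).
In Python, from plant import r, viewer, order gives the robot as it stands. The module is installed in compiled form; this text tells all that it offers.
- The arm moves only by the shell command python3 -m creep 'ROWS' [FORCE]. ROWS is JSON, a list of rows, each an object of numbers: "ax", "ay", "az": the turn, a rotation vector about the tool's x, y, z in degrees; "tx", "ty", "tz": the shift along the tool's x, y, z in m; "fingers": the finger opening in m, from 0 to 0.0876. A call has 1 to 5 rows; each row is the pose to reach, as a shift and turn from the pose commanded when the call began, along the tool's axes at that moment; what a row does not reach only later rows make up. A row lasts 1/10 s, in which the tool goes at most 50 mm and 8.59 degrees, less where a joint would pass 70% of its speed; a pose out of reach is approached as far as the arm can. A call with a gripper value outside its range is refused whole. The fingers move at their own pace and stop on an object; FORCE is the grip in N (left out, the last holds). Time passes only in rows, so rows that repeat a pose let the fingers close. It gives the time, the measured TCP pose, the force and the opening at its end, in the units of the state.
- r.get_state(): the state, without advancing time (a new reading comes with each control period).
- viewer.capture(name): name is "scene" or "side" or "wrist"; returns a dict with "pixels" (420x560x3 uint8, blue, green, red), "depth" (420x560 float32, m along the optical axis (not along the pixel's ray), 0 where there is no reading), "fx", "fy", "cx", "cy" (pixels), "k1" (the pictures are not rectified: a ray, as slopes to the right and down, at radius r is drawn at 1 + k1 r^2 times it, then the intrinsics apply), "rvec" (rotation vector, rad) and "tvec" (3), from world to camera coordinates, as OpenCV has them; the wrist camera has in their place "T_tool_cam" (4x4, takes a point from camera to tool coordinates, whose origin is the TCP and whose axes are the tool frame's). Camera axes: x right, y down, z forward; pixel columns grow to the right and rows downward; lengths in m; the calibration is good to about 2 mm. A picture is of the moment at which its call begins: read the wrist's pose just before it.
- order.close_job(): hands the job in, once; it reports no verdict.
The state is a dict: "time_s": time; "joints": joint angles; "qd": joint speeds; "joint_torque": joint torques, N m; "tcp_pos": TCP position; "eef_rot": TCP orientation; "contact_force": force on the tool from outside, world axes, zero at the start; "moment": the same for the moment, N m; "gripper_width": finger opening in m.
Only numpy, scipy, OpenCV 4.12 (cv2) and the standard library are available. Lean on these libraries where they do the work, as an engineer would, in place of code of your own. Each camera call takes 0.05 s, during which the arm holds its last target.

## Working session

There is one attempt and no reset: what is moved stays moved. The work goes in short steps, Python scripts to look and compute and a shell command to move; the robot and the scene stay as the last step left them, time stands still between calls to the robot, and variables do not carry over. Pictures are saved under pics/ and viewed, and the job is handed in when it is done.

```bash
mkdir -p pics; ls; python3 - <<'E'
from plant import r, viewer, order
import cv2
print(r.get_state(), r.hold_point_z)
for n in ("scene","side"):
    c=viewer.capture(n); cv2.imwrite(f"pics/{n}0.png",c["pixels"])
    print({k:v for k,v in c.items() if k not in("pixels","depth")})
E
```

```text
pics
{'time_s': 0.0, 'joints': array([ 8.32575757e+01,  2.05909674e+01,  6.36324669e-01, -2.07436998e-02,
       -7.01370174e+01, -1.65070089e+01]), 'qd': array([-0.00540817,  0.06069727, -0.04061731, -0.09227778, -0.09592214,
       -0.08920806]), 'joint_torque': array([-8.62390061e-04, -5.82715416e+01,  2.93058211e+01,  6.99693024e+00,
        6.91286419e-03, -1.59348410e-04]), 'tcp_pos': array([0.26627424, 0.61974149, 0.22564539]), 'eef_rot': array([  94.49797788,   89.90628775, -108.75851907]), 'contact_force': array([-0.74672918,  0.30108858, -0.60189299]), 'moment': array([-0.01346447, -0.0252778 ,  0.00144357]), 'gripper_width': 0.08735812936619704} 0.0188
{'fx': 460.1207473124382, 'fy': 460.1207473124382, 'cx': 277.4476415873414, 'cy': 212.98214730696867, 'k1': -0.06986262606590549, 'rvec': array([ 1.9187559 , -1.02826186,  0.58481539]), 'tvec': array([-0.33263369,  0.23724677,  0.66920633])}
{'fx': 437.9729017251023, 'fy': 437.9729017251023, 'cx': 275.1085244402131, 'cy': 211.36876057257788, 'k1': -0.025952788472146483, 'rvec': array([ 2.4905584 , -0.87219264,  0.23817182]), 'tvec': array([-0.45752109,  0.23723536,  0.97369065])}
```

View pics/scene0.png

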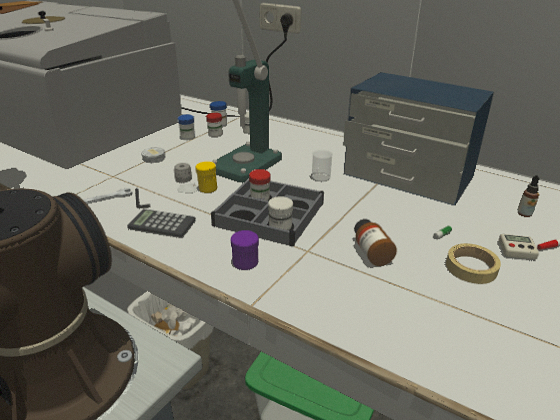

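View pics/side0.png

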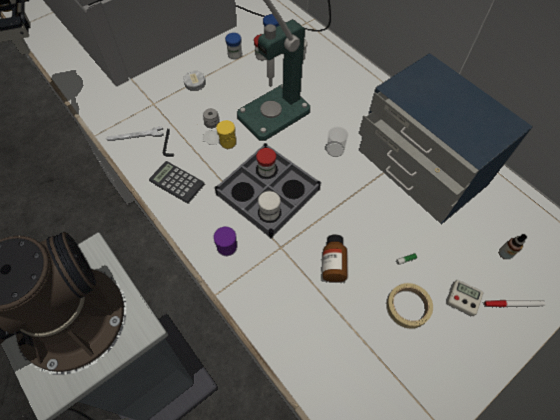

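The side view shows the rack with red pot top (265,157), i.e. far-left bay_1, and white pot at (269,200) in the bottom bay, i.e. near-right bay_3. That is the diagonal, so the white pot has to be shifted. The bottle lies at (335,260) with its cap pointing up. Next I measure these.

```bash
cat > h.py <<'E'
import numpy as np, cv2
from scipy.spatial.transform import Rotation as R
from plant import r, viewer, order
def RT(c, st=None):
    """camera->world"""
    if "T_tool_cam" in c:
        T=np.eye(4); T[:3,:3]=R.from_euler('xyz',st["eef_rot"],degrees=True).as_matrix(); T[:3,3]=st["tcp_pos"]
        T=T@c["T_tool_cam"]; return T[:3,:3],T[:3,3]
    M=R.from_rotvec(c["rvec"]).as_matrix().T
    return M,-M@c["tvec"]
def slopes(c,uv):
    d=(np.atleast_2d(uv).astype(float)-[c["cx"],c["cy"]])/[c["fx"],c["fy"]]
    s=d.copy()
    for _ in range(20): s=d/(1+c["k1"]*(s**2).sum(1,keepdims=True))
    return np.c_[s,np.ones(len(s))]
def plane(c,uv,z,st=None):
    M,t=RT(c,st); d=slopes(c,uv)@M.T
    return t+d*((z-t[2])/d[:,2])[:,None]
def cloud(c,mask=None,st=None):
    m=(c["depth"]>0) if mask is None else (mask>0)&(c["depth"]>0)
    v,u=np.nonzero(m); M,t=RT(c,st)
    return t+(slopes(c,np.c_[u,v])*c["depth"][v,u][:,None])@M.T, np.c_[u,v]
def hsv(c): return cv2.cvtColor(c["pixels"],cv2.COLOR_BGR2HSV)
def go(pos,appr,jaw,st=None):
    """print delta in tool axes to TCP pos with approach dir, jaw dir (sign chosen nearest)"""
    st=st or r.get_state()
    C=R.from_euler('xyz',st["eef_rot"],degrees=True)
    x=np.array(appr,float);x/=np.linalg.norm(x)
    y=np.array(jaw,float);y-=x*(x@y);y/=np.linalg.norm(y)
    t=C.inv().apply(np.array(pos)-st["tcp_pos"])
    for s in (1,-1):
        G=R.from_matrix(np.c_[x,s*y,np.cross(x,s*y)])
        a=(C.inv()*G).as_rotvec(degrees=True)
        print("jaw",s,"t",t.round(4),"a",a.round(2))
def show():
    s=r.get_state(); C=R.from_euler('xyz',s["eef_rot"],degrees=True).as_matrix()
    print("t",round(s["time_s"],2),"tcp",s["tcp_pos"].round(4),"x",C[:,0].round(3),"y",C[:,1].round(3),"F",s["contact_force"].round(1),"w",round(s["gripper_width"],4),"q",s["joints"].round(1))
    return s
E
python3 - <<'E'
from h import *
show()
for n in ("side","scene"):
    c=viewer.capture(n); H=hsv(c)
    P,uv=cloud(c); h=H[uv[:,1],uv[:,0]].astype(int)
    near=(P[:,0]>.3)&(P[:,0]<.9)&(abs(P[:,1])<.45)
    print(n,"bench z",np.median(P[near&(abs(P[:,2])<.015),2]))
    # amber/bottle
    am=near&(h[:,0]>3)&(h[:,0]<18)&(h[:,1]>130)&(P[:,2]>.01)&(P[:,2]<.08)
    Q=P[am]; print("amber",len(Q),np.median(Q,0),np.percentile(Q,[2,98],axis=0).round(3).tolist())
    red=near&((h[:,0]<4)|(h[:,0]>174))&(h[:,1]>140)&(P[:,2]>.05)&(P[:,2]<.1)
    Q=P[red]; print("red",len(Q),np.median(Q,0).round(4),np.percentile(Q,[2,98],axis=0).round(3).tolist())
    # rack: dark, z .025-.04
    rk=near&(abs(P[:,2]-.034)<.008)&(h[:,1]<70)&(h[:,2]<140)
    Q=P[rk]; print("rack",len(Q)); 
    m=np.zeros(c["depth"].shape,np.uint8); m[uv[rk,1],uv[rk,0]]=255
    n_,L,S,_=cv2.connectedComponentsWithStats(m); print([ (S[i][:5].tolist()) for i in range(1,n_) if S[i][4]>60])
    cv2.imwrite(f"pics/rk_{n}.png",cv2.resize(np.hstack([c["pixels"][100:320,150:450],cv2.cvtColor(m,cv2.COLOR_GRAY2BGR)[100:320,150:450]]),(800,293)))
    np.save(f"/tmp/{n}.npy",dict(c),allow_pickle=True)
E
```

```text
t 0.1 tcp [0.2663 0.6198 0.2257] x [-0.    -0.001 -1.   ] y [-0.395 -0.919  0.001] F [0.  0.2 0.6] w 0.0874 q [ 83.3  20.6   0.6  -0.  -70.1 -16.5]
side bench z -0.0005612922966657385
amber 528 [ 0.53812512 -0.29024151  0.04988311] [[0.499, -0.318, 0.014], [0.576, -0.238, 0.059]]
red 316 [0.5861 0.0377 0.0734] [[0.563, 0.014, 0.062], [0.85, 0.422, 0.078]]
rack 2498
[[261, 100, 21, 19, 286], [203, 108, 16, 15, 170], [360, 141, 28, 28, 130], [215, 143, 106, 91, 1187], [327, 142, 18, 10, 66], [258, 165, 18, 9, 61], [388, 168, 23, 21, 97], [386, 172, 63, 48, 207], [260, 208, 20, 10, 62]]
scene bench z 9.678741758367693e-05
amber 430 [ 0.52786025 -0.28748624  0.05162074] [[0.499, -0.319, 0.022], [0.831, 0.384, 0.069]]
red 335 [0.5899 0.0451 0.0718] [[0.561, 0.015, 0.055], [0.87, 0.421, 0.076]]
rack 2849
[[207, 123, 15, 8, 62], [250, 144, 19, 9, 93], [233, 152, 22, 11, 183], [344, 161, 122, 36, 610], [174, 163, 17, 12, 148], [211, 179, 113, 58, 1322], [250, 187, 20, 10, 99], [269, 215, 23, 11, 143], [361, 237, 10, 17, 72]]
```

```bash
python3 - <<'E'
from h import *
for n in ("side","scene"):
    c=np.load(f"/tmp/{n}.npy",allow_pickle=True).item(); H=hsv(c)
    P,uv=cloud(c); h=H[uv[:,1],uv[:,0]].astype(int)
    rk=(P[:,0]>.4)&(P[:,0]<.75)&(abs(P[:,1])<.2)&(abs(P[:,2]-.034)<.006)&(h[:,1]<70)&(h[:,2]<140)
    m=np.zeros(c["depth"].shape,np.uint8); m[uv[rk,1],uv[rk,0]]=255
    k,L,S,_=cv2.connectedComponentsWithStats(m); i=1+S[1:,4].argmax()
    Q=P[rk&(L[uv[:,1],uv[:,0]]==i)]
    W=plane(c,uv[rk&(L[uv[:,1],uv[:,0]]==i)],.034)
    for A in (Q,W): print(n,"rack",cv2.minAreaRect(A[:,:2].astype(np.float32)*1000), np.median(A[:,2]))
    b=(abs(P[:,0]-.54)<.09)&(abs(P[:,1]+.27)<.09)&(P[:,2]>.012)&(P[:,2]<.075)
    Q=P[b]
    print("bottle",len(Q),Q.mean(0).round(4),cv2.minAreaRect(Q[:,:2].astype(np.float32)*1000), np.percentile(Q[:,2],99))
    T=Q[Q[:,2]>.046]; e,v=np.linalg.eigh(np.cov(T[:,:2].T)); print(" ridge",T.mean(0).round(4),v[:,1],np.sqrt(e))
    # black cap
    hb=h[b]; K=Q[(hb[:,2]<60)]; print(" cap",len(K),K.mean(0).round(4),np.percentile(K,[2,98],axis=0).round(3).tolist())
    for nm,lo,hi,sel in (("white",.06,.08,(h[:,1]<70)&(h[:,2]>110)),("redcap",.068,.085,((h[:,0]<6)|(h[:,0]>172))&(h[:,1]>120))):
        s=(P[:,0]>.42)&(P[:,0]<.7)&(abs(P[:,1])<.15)&(P[:,2]>lo)&(P[:,2]<hi)&sel
        Q=P[s]; print(nm,len(Q),np.median(Q,0).round(4),cv2.minEnclosingCircle(Q[:,:2].astype(np.float32)*1000))
    o=(P[:,0]>.4)&(P[:,0]<.8)&(P[:,1]<0)&(P[:,1]>-.5)&(P[:,2]>.01)
    print("obst extents y<-.35 or x>.62:")
    Q=P[o&(P[:,0]>.6)]; print(np.percentile(Q,[1,50,99],axis=0).round(3).tolist() if len(Q) else 0)
E
```

```text
side rack ((551.2277221679688, -14.477935791015625), (195.93377685546875, 195.25115966796875), 9.796981811523438) 0.03291362128635045
side rack ((550.1363525390625, -15.082283020019531), (195.80166625976562, 197.30630493164062), 9.900940895080566) 0.03400000000000003
bottle 1069 [ 0.5404 -0.2765  0.0474] ((550.3396606445312, -268.34661865234375), (105.05927276611328, 58.176979064941406), 46.57596969604492) 0.05989550285995272
 ridge [ 0.5419 -0.2759  0.0533] [0.68018413 0.7330413 ] [0.01254747 0.02667903]
 cap 254 [ 0.5401 -0.2742  0.0369] [[0.497, -0.321, 0.014], [0.589, -0.223, 0.05]]
white 320 [ 0.5118 -0.0678  0.0677] ((513.0768432617188, -66.7560043334961), 26.92537498474121)
redcap 262 [0.5853 0.036  0.074 ] ((585.6649169921875, 38.24361801147461), 25.753538131713867)
obst extents y<-.35 or x>.62:
[[0.601, -0.499, 0.01], [0.653, -0.175, 0.024], [0.799, -0.001, 0.129]]
scene rack ((548.9876708984375, -13.714775085449219), (194.3564910888672, 194.21116638183594), 9.974701881408691) 0.033474582715298684
scene rack ((546.2279052734375, -15.705421447753906), (202.16253662109375, 196.45721435546875), 9.499231338500977) 0.03400000000000003
bottle 1245 [ 0.5276 -0.2783  0.0428] ((547.6453857421875, -266.6636657714844), (105.80828857421875, 56.47922134399414), 48.25386047363281) 0.05944241262427835
 ridge [ 0.5347 -0.2754  0.0539] [0.67459724 0.73818599] [0.01148634 0.02754273]
 cap 72 [ 0.5673 -0.2318  0.0415] [[0.532, -0.264, 0.025], [0.583, -0.22, 0.051]]
white 286 [ 0.5082 -0.0694  0.0692] ((544.38525390625, -32.808082580566406), 74.4572982788086)
redcap 205 [0.5808 0.0366 0.0737] ((583.5091552734375, 37.5787239074707), 25.22714614868164)
obst extents y<-.35 or x>.62:
[[0.603, -0.499, 0.01], [0.652, -0.095, 0.024], [0.798, -0.001, 0.129]]
```

View pics/rk_side.png

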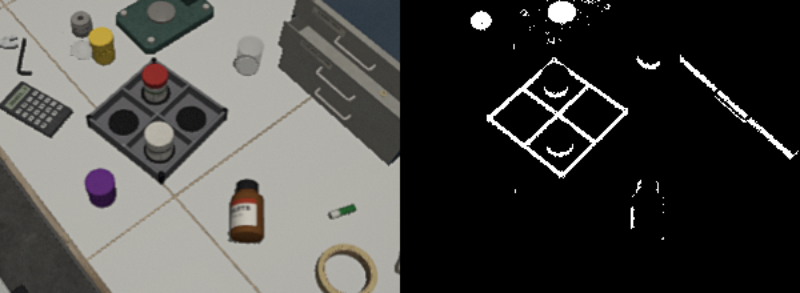

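The rack centre is (0.550,-0.0145) with yaw about 9.8°, and the pots sit at the expected bay centres. The bottle centre is (0.549,-0.267) with its axis at about 47°, and its 105x58 mm footprint matches the given size. I'll approach leaning 25° towards the cap, so the tilt to upright stays comfortable.

```bash
cat >> h.py <<'E'
a=np.array([.678,.735,0]); a/=np.linalg.norm(a); jaw=np.array([-a[1],a[0],0]); up=np.array([0,0,1.])
G=np.array([.549,-.2675,.031])-.002*a
th=np.radians(25); xl=-a*np.sin(th)-up*np.cos(th)
E
python3 - <<'E'
from h import *
print(G+.0188*xl)
go(G+.0188*xl+[0,0,.12],xl,jaw)
E
```

```text
[ 0.54225683 -0.27481007  0.01396141]
jaw 1 t [ 0.0928  0.713  -0.6067] a [107.46  16.8   23.79]
jaw -1 t [ 0.0928  0.713  -0.6067] a [-69.39 -21.71  15.33]
```

```bash
python3 -m creep '[{"ax":8,"ty":0.037,"tz":-0.031},{"ax":16,"ty":0.074,"tz":-0.063},{"ax":24,"ty":0.112,"tz":-0.095},{"ax":32,"ty":0.15,"tz":-0.128},{"ax":40,"ty":0.188,"tz":-0.16}]'; python3 - <<'E'
from h import *
show(); go(G+.0188*xl+[0,0,.12],xl,jaw)
E
```

```text
t 0.2 tcp [0.2664 0.6199 0.226 ] x [-0.    -0.001 -1.   ] y [-0.395 -0.919  0.001] F [-0.1 -0.2  0.3] w 0.0876 q [ 83.3  20.6   0.7  -0.  -70.1 -16.5]
jaw 1 t [ 0.0928  0.713  -0.6067] a [107.46  16.8   23.79]
jaw -1 t [ 0.0928  0.713  -0.6067] a [-69.39 -21.71  15.33]invalid input
```

```bash
python3 -m creep '[{"ax":8,"ay":0,"az":0,"tx":0,"ty":0.037,"tz":-0.031,"fingers":0.087},{"ax":16,"ay":0,"az":0,"tx":0,"ty":0.074,"tz":-0.063,"fingers":0.087},{"ax":24,"ay":0,"az":0,"tx":0,"ty":0.112,"tz":-0.095,"fingers":0.087},{"ax":32,"ay":0,"az":0,"tx":0,"ty":0.15,"tz":-0.128,"fingers":0.087},{"ax":40,"ay":0,"az":0,"tx":0,"ty":0.188,"tz":-0.16,"fingers":0.087}]'; python3 - <<'E'
from h import *
show(); go(G+.0188*xl+[0,0,.12],xl,jaw)
E
```

```text
time_s: 0.7
tcp_pos: [0.3394, 0.3823, 0.2265]
eef_rot: [-96.1, 90.0, 20.3]
contact_force: [1.4, 0.1, -0.5]
gripper_width: 0.0872
t 0.7 tcp [0.3394 0.3823 0.2265] x [ 0.  0. -1.] y [-0.895 -0.445 -0.   ] F [ 1.4  0.1 -0.5] w 0.0872 q [ 70.4   5.  -19.7   0.  -65.3 -44. ]
jaw 1 t [ 0.0925  0.111  -0.6787] a [67.98 21.87 15.07]
jaw -1 t [ 0.0925  0.111  -0.6787] a [-108.85  -16.63   24.13]
```

```bash
python3 -m creep '[{"ax":8,"ay":0,"az":0,"tx":0,"ty":0.008,"tz":-0.049,"fingers":0.087},{"ax":16,"ay":0,"az":0,"tx":0,"ty":0.016,"tz":-0.098,"fingers":0.087},{"ax":24,"ay":0,"az":0,"tx":0,"ty":0.024,"tz":-0.147,"fingers":0.087},{"ax":32,"ay":0,"az":0,"tx":0,"ty":0.032,"tz":-0.196,"fingers":0.087},{"ax":40,"ay":0,"az":0,"tx":0,"ty":0.04,"tz":-0.245,"fingers":0.087}]'; python3 - <<'E'
from h import *
show(); go(G+.0188*xl+[0,0,.12],xl,jaw)
E
```

```text
time_s: 1.2
tcp_pos: [0.4138, 0.1456, 0.2269]
eef_rot: [-32.3, 89.9, 44.2]
contact_force: [2.4, 0.3, 0.1]
gripper_width: 0.0868
t 1.2 tcp [0.4138 0.1456 0.2269] x [ 0.001  0.001 -1.   ] y [-0.972  0.234 -0.001] F [2.4 0.3 0.1] w 0.0868 q [ 45.3  -2.5 -27.4   0.  -65.1 -58.9]
jaw 1 t [ 0.0927 -0.2233 -0.3787] a [28.68 24.51  6.37]
jaw -1 t [ 0.0927 -0.2233 -0.3787] a [-147.72   -8.54   32.82]
```

```bash
python3 -m creep '[{"ax":5,"ay":0,"az":0,"tx":0,"ty":-0.024,"tz":-0.041,"fingers":0.087},{"ax":10,"ay":0,"az":0,"tx":0,"ty":-0.048,"tz":-0.082,"fingers":0.087},{"ax":15,"ay":0,"az":0,"tx":0,"ty":-0.072,"tz":-0.123,"fingers":0.087},{"ax":20,"ay":0,"az":0,"tx":0,"ty":-0.1,"tz":-0.165,"fingers":0.087},{"ax":25,"ay":0,"az":0,"tx":0,"ty":-0.125,"tz":-0.208,"fingers":0.087}]'; python3 - <<'E'
from h import *
show(); go(G+.0188*xl+[0,0,.12],xl,jaw)
E
```

```text
time_s: 1.7
tcp_pos: [0.4882, -0.0854, 0.2269]
eef_rot: [-41.1, 89.9, 10.5]
contact_force: [1.7, 0.8, 0.1]
gripper_width: 0.087
t 1.7 tcp [ 0.4882 -0.0854  0.2269] x [ 0.001  0.    -1.   ] y [-0.783  0.622 -0.001] F [1.7 0.8 0.1] w 0.087 q [ 12.8   3.4 -21.4   0.  -65.1 -51.3]
jaw 1 t [ 0.0929 -0.16   -0.1148] a [ 4.18 25.03  0.96]
jaw -1 t [ 0.0929 -0.16   -0.1148] a [-171.67   -1.46   38.12]
```

```bash
python3 -m creep '[{"ax":1,"ay":5,"az":0,"tx":0,"ty":-0.032,"tz":-0.023,"fingers":0.087},{"ax":2,"ay":10,"az":0,"tx":0.01,"ty":-0.064,"tz":-0.046,"fingers":0.087},{"ax":3,"ay":15,"az":0,"tx":0.02,"ty":-0.096,"tz":-0.069,"fingers":0.087},{"ax":4,"ay":20,"az":1,"tx":0.04,"ty":-0.128,"tz":-0.092,"fingers":0.087},{"ax":4.2,"ay":25,"az":1,"tx":0.06,"ty":-0.16,"tz":-0.115,"fingers":0.087}]'; python3 - <<'E'
from h import *
s=show(); go(G+.0188*xl+[0,0,.03],xl,jaw)
for n in ("side","wrist"):
    c=viewer.capture(n); cv2.imwrite(f"pics/{n}1.png",c["pixels"])
E
```

```text
time_s: 2.2
tcp_pos: [0.5433, -0.2745, 0.1663]
eef_rot: [180.0, 64.8, -132.6]
contact_force: [-0.3, 1.3, 0.8]
gripper_width: 0.0867
t 2.2 tcp [ 0.5433 -0.2745  0.1663] x [-0.288 -0.313 -0.905] y [-0.737  0.676  0.   ] F [-0.3  1.3  0.8] w 0.0867 q [  2.3  23.9 -14.5  18.6 -70.9 -54. ]
jaw 1 t [0.1111 0.0005 0.0511] a [ 0.12 -0.15  0.03]
jaw -1 t [0.1111 0.0005 0.0511] a [-1.7988e+02 -5.0000e-02 -2.4000e-01]
```

View pics/side1.png

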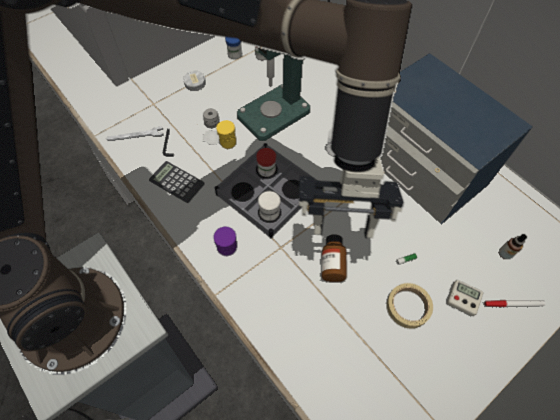

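View pics/wrist1.png

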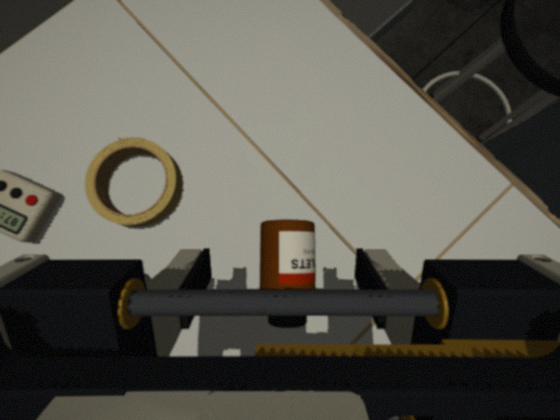

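The bottle is centred between the fingers in the wrist view (at (288,265)), and the wide side of the gripper body runs along the jaw direction. Next I check where the camera is mounted.

```bash
python3 - <<'E'
from h import *
c=viewer.capture("wrist");print(c["T_tool_cam"].round(3))
E
```

```text
[[-0.    -0.304  0.953 -0.158]
 [ 1.    -0.     0.    -0.   ]
 [ 0.     0.953  0.304 -0.082]
 [ 0.     0.     0.     1.   ]]
```

The camera would end up below the gripper after the tilt, so I'll lean 30° instead of 25° for clearance.

```bash
sed -i 's/radians(25)/radians(30)/' h.py; python3 - <<'E'
from h import *
go(G+.0188*xl+[0,0,.04],xl,jaw)
E
```

```text
jaw 1 t [ 0.0977 -0.0024  0.0449] a [ 0.23  4.65 -0.34]
jaw -1 t [ 0.0977 -0.0024  0.0449] a [-179.62    0.53    7.29]
```

```bash
python3 -m creep '[{"ax":0,"ay":2,"az":0,"tx":0.03,"ty":-0.001,"tz":0.015,"fingers":0.087},{"ax":0,"ay":4,"az":0,"tx":0.06,"ty":-0.001,"tz":0.03,"fingers":0.087},{"ax":0,"ay":5,"az":0,"tx":0.098,"ty":-0.001,"tz":0.045,"fingers":0.087},{"ax":0,"ay":5,"az":0,"tx":0.098,"ty":-0.001,"tz":0.045,"fingers":0.087}]'; python3 - <<'E'
from h import *
s=show(); go(G+.0188*xl,xl,jaw)
s=r.get_state();c=viewer.capture("wrist"); cv2.imwrite("pics/wrist2.png",c["pixels"])
E
```

```text
time_s: 2.75
tcp_pos: [0.5393, -0.273, 0.0553]
eef_rot: [179.2, 59.7, -133.2]
contact_force: [-0.5, 0.2, -0.3]
gripper_width: 0.0872
t 2.75 tcp [ 0.5393 -0.273   0.0553] x [-0.345 -0.367 -0.864] y [-0.737  0.676  0.007] F [-0.5  0.2 -0.3] w 0.0872 q [  3.7  32.3 -20.8  23.  -62.  -61.5]
jaw 1 t [ 0.0354 -0.0037  0.0198] a [ 0.32 -0.25 -0.26]
jaw -1 t [ 0.0354 -0.0037  0.0198] a [-179.68    0.41   -0.39]
```

View pics/wrist2.png

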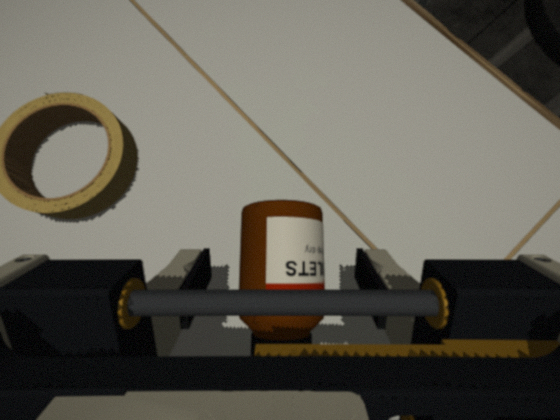

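```bash
python3 -m creep '[{"ax":0,"ay":0,"az":0,"tx":0.012,"ty":-0.001,"tz":0.007,"fingers":0.087},{"ax":0,"ay":0,"az":0,"tx":0.024,"ty":-0.002,"tz":0.014,"fingers":0.087},{"ax":0,"ay":0,"az":0,"tx":0.035,"ty":-0.002,"tz":0.02,"fingers":0.087},{"ax":0,"ay":0,"az":0,"tx":0.035,"ty":-0.002,"tz":0.02,"fingers":0.087}]'; python3 -c "
from h import *
show(); go(G+.0188*xl,xl,jaw)"
```

```text
time_s: 3.2
tcp_pos: [0.5427, -0.2754, 0.0174]
eef_rot: [179.7, 59.9, -132.8]
contact_force: [-0.6, -0.3, -0.5]
gripper_width: 0.0871
t 3.2 tcp [ 0.5427 -0.2754  0.0174] x [-0.34  -0.367 -0.865] y [-0.736  0.676  0.002] F [-0.6 -0.3 -0.5] w 0.0871 q [  3.3  35.  -22.2  24.2 -57.9 -63.4]
jaw 1 t [0.003  0.0008 0.0002] a [ 0.17 -0.06 -0.06]
jaw -1 t [0.003  0.0008 0.0002] a [-1.7982e+02  1.0000e-01 -1.0000e-01]
```

```bash
python3 -m creep '[{"ax":0,"ay":0,"az":0,"tx":0.002,"ty":0.001,"tz":0,"fingers":0.05},{"ax":0,"ay":0,"az":0,"tx":0.002,"ty":0.001,"tz":0,"fingers":0.05},{"ax":0,"ay":0,"az":0,"tx":0.002,"ty":0.001,"tz":0,"fingers":0.05},{"ax":0,"ay":0,"az":0,"tx":0.002,"ty":0.001,"tz":0,"fingers":0.05},{"ax":0,"ay":0,"az":0,"tx":0.002,"ty":0.001,"tz":0,"fingers":0.05}]' 30; python3 -c "
from h import *
show()"
```

```text
time_s: 3.7
tcp_pos: [0.5424, -0.2754, 0.017]
eef_rot: [179.9, 60.0, -132.6]
contact_force: [-0.4, 1.6, 1.1]
gripper_width: 0.057
t 3.7 tcp [ 0.5424 -0.2754  0.017 ] x [-0.339 -0.368 -0.866] y [-0.737  0.676  0.001] F [-0.4  1.6  1.1] w 0.057 q [  3.3  34.9 -22.4  24.3 -57.7 -63.5]
```

```bash
python3 -m creep '[{"ax":0,"ay":0,"az":0,"tx":-0.02,"ty":0,"tz":-0.011,"fingers":0.05},{"ax":0,"ay":0,"az":0,"tx":-0.04,"ty":0,"tz":-0.022,"fingers":0.05},{"ax":0,"ay":0,"az":0,"tx":-0.06,"ty":0,"tz":-0.034,"fingers":0.05},{"ax":0,"ay":0,"az":0,"tx":-0.08,"ty":0,"tz":-0.046,"fingers":0.05}]'; python3 -m creep '[{"ax":0,"ay":-6,"az":0,"tx":0,"ty":0,"tz":0,"fingers":0.05},{"ax":0,"ay":-12,"az":0,"tx":0,"ty":0,"tz":0,"fingers":0.05},{"ax":0,"ay":-18,"az":0,"tx":0,"ty":0,"tz":0,"fingers":0.05},{"ax":0,"ay":-24,"az":0,"tx":0,"ty":0,"tz":0,"fingers":0.05},{"ax":0,"ay":-30,"az":0,"tx":0,"ty":0,"tz":0,"fingers":0.05}]';python3 -c "
from h import *
show()"
```

```text
time_s: 4.1
tcp_pos: [0.5424, -0.2752, 0.1096]
eef_rot: [179.8, 60.0, -132.7]
contact_force: [0.1, -0.2, -1.4]
gripper_width: 0.0569
time_s: 4.6
tcp_pos: [0.5427, -0.275, 0.1095]
eef_rot: [-1.7, 89.8, 45.8]
contact_force: [-0.1, -0.7, -1.6]
gripper_width: 0.0569
t 4.6 tcp [ 0.5427 -0.275   0.1095] x [ 0.003  0.003 -1.   ] y [-0.737  0.676 -0.   ] F [-0.1 -0.7 -1.6] w 0.0569 q [ -8.6  19.9 -16.6  -0.2 -53.3 -33.7]
```

```bash
python3 -m creep '[{"ax":0,"ay":-6,"az":0,"tx":0,"ty":0,"tz":0,"fingers":0.05},{"ax":0,"ay":-12,"az":0,"tx":0,"ty":0,"tz":0,"fingers":0.05},{"ax":0,"ay":-18,"az":0,"tx":0,"ty":0,"tz":0,"fingers":0.05},{"ax":0,"ay":-24,"az":0,"tx":0,"ty":0,"tz":0,"fingers":0.05},{"ax":0,"ay":-30,"az":0,"tx":0,"ty":0,"tz":0,"fingers":0.05}]';python3 -c "
from h import *
show()"
```

```text
time_s: 5.1
tcp_pos: [0.5431, -0.2753, 0.11]
eef_rot: [-0.2, 59.7, 47.4]
contact_force: [-0.6, 0.5, -2.7]
gripper_width: 0.0564
t 5.1 tcp [ 0.5431 -0.2753  0.11  ] x [ 0.341  0.371 -0.864] y [-0.737  0.676 -0.001] F [-0.6  0.5 -2.7] w 0.0564 q [-29.6  21.   -8.4 -35.2 -58.5   5.4]
```

```bash
python3 -m creep '[{"ax":0,"ay":-6,"az":0,"tx":0,"ty":0,"tz":0,"fingers":0.05},{"ax":0,"ay":-12,"az":0,"tx":0,"ty":0,"tz":0,"fingers":0.05},{"ax":0,"ay":-18,"az":0,"tx":0,"ty":0,"tz":0,"fingers":0.05},{"ax":0,"ay":-24,"az":0,"tx":0,"ty":0,"tz":0,"fingers":0.05},{"ax":0,"ay":-30,"az":0,"tx":0,"ty":0,"tz":0,"fingers":0.05}]';python3 -c "
from h import *
show()
xf=a*np.cos(np.radians(30))-up*np.sin(np.radians(30))
go(np.array([.5427,-.275,.11]),xf,jaw)
c=viewer.capture('side'); cv2.imwrite('pics/side2.png',c['pixels'])
s=r.get_state();c=viewer.capture('wrist'); cv2.imwrite('pics/wrist3.png',c['pixels'])
c=viewer.capture('scene'); cv2.imwrite('pics/scene2.png',c['pixels'])
"
```

```text
time_s: 5.6
tcp_pos: [0.5425, -0.2763, 0.1095]
eef_rot: [-0.1, 29.8, 47.4]
contact_force: [0.2, 0.2, -2.8]
gripper_width: 0.0566
t 5.6 tcp [ 0.5425 -0.2763  0.1095] x [ 0.588  0.639 -0.497] y [-0.736  0.677 -0.001] F [ 0.2  0.2 -2.8] w 0.0566 q [-49.6  32.6  -3.1 -61.6 -78.2  34.7]
jaw 1 t [0.0007 0.0007 0.0009] a [ 0.1   0.2  -0.06]
jaw -1 t [0.0007 0.0007 0.0009] a [-1.799e+02  1.000e-01  3.200e-01]
```

View pics/side2.png

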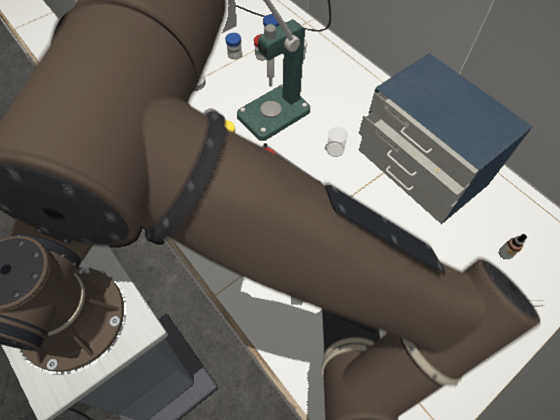

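View pics/wrist3.png

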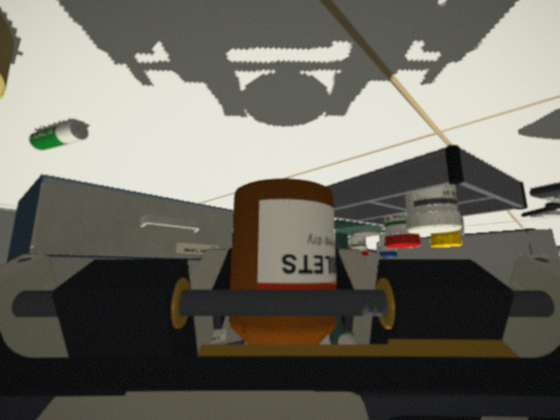

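View pics/scene2.png

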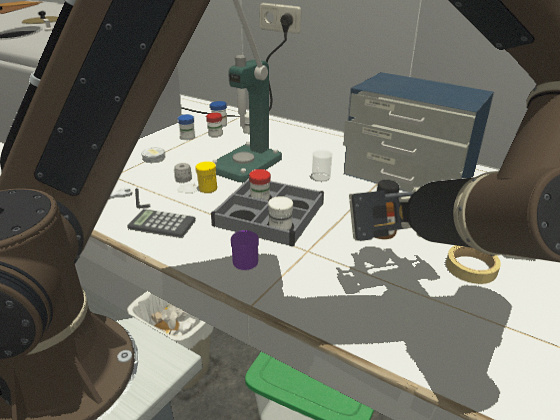

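The bottle hangs upright in the grip: the wrist view shows its underside at (285,185) with level edges. The underside should be about 69 mm up, so I lower it.

```bash
python3 -m creep '[{"ax":0,"ay":0,"az":0,"tx":0.007,"ty":0,"tz":-0.012,"fingers":0.05},{"ax":0,"ay":0,"az":0,"tx":0.014,"ty":0,"tz":-0.024,"fingers":0.05},{"ax":0,"ay":0,"az":0,"tx":0.021,"ty":0,"tz":-0.036,"fingers":0.05},{"ax":0,"ay":0,"az":0,"tx":0.028,"ty":0,"tz":-0.048,"fingers":0.05},{"ax":0,"ay":0,"az":0,"tx":0.028,"ty":0,"tz":-0.048,"fingers":0.05}]';python3 - <<'E'
from h import *
s=show()
c=viewer.capture('wrist'); cv2.imwrite('pics/wrist4.png',c['pixels'])
P,uv=cloud(c,None,s); h=hsv(c)[uv[:,1],uv[:,0]]
b=(h[:,0]<20)&(h[:,1]>120)&(abs(uv[:,0]-285)<50)&(uv[:,1]<290)
print(np.percentile(P[b],[1,5,50,95,99],axis=0).round(4).tolist())
bench=(h[:,1]<40)&(P[:,2]<.02)&(np.hypot(P[:,0]-s['tcp_pos'][0],P[:,1]-s['tcp_pos'][1])<.3)
print('bench',np.median(P[bench],0))
E
```

```text
time_s: 6.25
tcp_pos: [0.5421, -0.2737, 0.0509]
eef_rot: [0.3, 30.0, 47.7]
contact_force: [0.1, 0.0, -2.1]
gripper_width: 0.0567
t 6.25 tcp [ 0.5421 -0.2737  0.0509] x [ 0.583  0.64  -0.5  ] y [-0.737  0.675  0.005] F [ 0.1  0.  -2.1] w 0.0567 q [-49.7  37.7  -3.9 -62.5 -75.6  39.7]
[[0.485, -0.3358, 0.0114], [0.506, -0.3111, 0.0126], [0.5275, -0.3096, 0.0291], [0.5405, -0.2836, 0.0633], [0.543, -0.2757, 0.0639]]
bench [ 0.48999455 -0.3330821  -0.00064488]
```

View pics/wrist4.png

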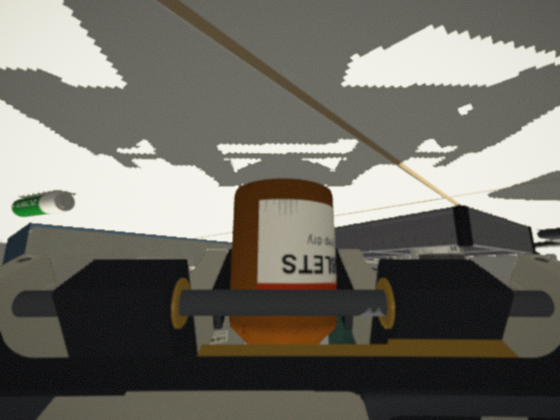

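```bash
python3 -m creep '[{"ax":0,"ay":0,"az":0,"tx":0.002,"ty":0,"tz":-0.0035,"fingers":0.05},{"ax":0,"ay":0,"az":0,"tx":0.004,"ty":0,"tz":-0.007,"fingers":0.05},{"ax":0,"ay":0,"az":0,"tx":0.0045,"ty":0,"tz":-0.0078,"fingers":0.05},{"ax":0,"ay":0,"az":0,"tx":0.0045,"ty":0,"tz":-0.0078,"fingers":0.05}]'; python3 -m creep '[{"ax":0,"ay":0,"az":0,"tx":0.0005,"ty":0,"tz":-0.0009,"fingers":0.05},{"ax":0,"ay":0,"az":0,"tx":0.0005,"ty":0,"tz":-0.0009,"fingers":0.05}]';python3 -c "
from h import *
show()"
```

```text
time_s: 6.7
tcp_pos: [0.5426, -0.2752, 0.0444]
eef_rot: [0.1, 30.0, 47.5]
contact_force: [0.4, -0.4, -2.2]
gripper_width: 0.0565
time_s: 6.9
tcp_pos: [0.5426, -0.2752, 0.0435]
eef_rot: [0.1, 30.0, 47.5]
contact_force: [-0.5, -0.6, -2.4]
gripper_width: 0.0565
t 6.9 tcp [ 0.5426 -0.2752  0.0435] x [ 0.585  0.638 -0.5  ] y [-0.737  0.676  0.001] F [-0.5 -0.6 -2.4] w 0.0565 q [-49.8  38.4  -3.9 -62.7 -75.2  40.5]
```

```bash
for i in 1; do python3 -m creep '[{"ax":0,"ay":0,"az":0,"tx":0.0005,"ty":0,"tz":-0.0009,"fingers":0.05},{"ax":0,"ay":0,"az":0,"tx":0.0005,"ty":0,"tz":-0.0009,"fingers":0.05}]'; done; python3 -m creep '[{"ax":0,"ay":0,"az":0,"tx":0.0005,"ty":0,"tz":-0.0009,"fingers":0.05},{"ax":0,"ay":0,"az":0,"tx":0.0005,"ty":0,"tz":-0.0009,"fingers":0.05}]'
```

```text
time_s: 7.1
tcp_pos: [0.5426, -0.2752, 0.0423]
eef_rot: [0.1, 30.0, 47.5]
contact_force: [0.4, 0.6, -2.8]
gripper_width: 0.0568
time_s: 7.3
tcp_pos: [0.5425, -0.2751, 0.0412]
eef_rot: [0.1, 30.0, 47.5]
contact_force: [-0.3, -0.8, -1.8]
gripper_width: 0.0564
```

```bash
python3 -m creep '[{"ax":0,"ay":0,"az":0,"tx":0.0005,"ty":0,"tz":-0.0009,"fingers":0.05},{"ax":0,"ay":0,"az":0,"tx":0.0005,"ty":0,"tz":-0.0009,"fingers":0.05}]'
```

```text
time_s: 7.5
tcp_pos: [0.5426, -0.2751, 0.0408]
eef_rot: [0.1, 30.0, 47.5]
contact_force: [-1.8, 0.9, 3.3]
gripper_width: 0.0562
```

The bench contact shows: Fz went from -2 to +3 N. I release and hold still while the fingers open.

```bash
python3 -m creep '[{"ax":0,"ay":0,"az":0,"tx":0,"ty":0,"tz":0,"fingers":0.0875},{"ax":0,"ay":0,"az":0,"tx":0,"ty":0,"tz":0,"fingers":0.0875},{"ax":0,"ay":0,"az":0,"tx":0,"ty":0,"tz":0,"fingers":0.0875},{"ax":0,"ay":0,"az":0,"tx":0,"ty":0,"tz":0,"fingers":0.0875},{"ax":0,"ay":0,"az":0,"tx":0,"ty":0,"tz":0,"fingers":0.0875}]'; python3 - <<'E'
from h import *
s=show()
c=viewer.capture('wrist'); cv2.imwrite('pics/wrist5.png',c['pixels'])
E
```

```text
time_s: 8.0
tcp_pos: [0.5426, -0.2751, 0.0402]
eef_rot: [0.1, 30.0, 47.5]
contact_force: [-0.2, 0.1, 0.5]
gripper_width: 0.0864
t 8.0 tcp [ 0.5426 -0.2751  0.0402] x [ 0.585  0.638 -0.5  ] y [-0.737  0.676  0.001] F [-0.2  0.1  0.5] w 0.0864 q [-49.8  38.7  -3.9 -62.7 -75.1  40.8]
```

View pics/wrist5.png

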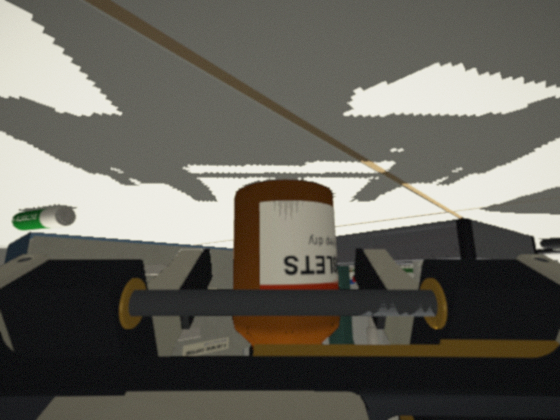

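```bash
python3 -m creep '[{"ax":0,"ay":0,"az":0,"tx":-0.02,"ty":0,"tz":0,"fingers":0.0875},{"ax":0,"ay":0,"az":0,"tx":-0.045,"ty":0,"tz":0,"fingers":0.0875},{"ax":0,"ay":0,"az":0,"tx":-0.07,"ty":0,"tz":0,"fingers":0.0875},{"ax":0,"ay":0,"az":0,"tx":-0.1,"ty":0,"tz":0,"fingers":0.0875},{"ax":0,"ay":0,"az":0,"tx":-0.1,"ty":0,"tz":0.03,"fingers":0.0875}]'; python3 - <<'E'
from h import *
s=show()
go([.48,-.26,.21],[0,0,-1],jaw)
E
```

```text
time_s: 8.55
tcp_pos: [0.4908, -0.3316, 0.1153]
eef_rot: [0.3, 30.1, 47.4]
contact_force: [1.2, 0.0, -0.6]
gripper_width: 0.0875
t 8.55 tcp [ 0.4908 -0.3316  0.1153] x [ 0.586  0.636 -0.502] y [-0.734  0.679  0.004] F [ 1.2  0.  -0.6] w 0.0875 q [-55.6  33.5  -0.7 -58.1 -83.   35.4]
jaw 1 t [-0.0084  0.0569  0.1044] a [-0.16 59.87 -0.17]
jaw -1 t [-0.0084  0.0569  0.1044] a [155.85  -0.26 -89.75]
```

```bash
python3 -m creep '[{"ax":0,"ay":8,"az":0,"tx":-0.01,"ty":0,"tz":0.03,"fingers":0.0875},{"ax":0,"ay":16,"az":0,"tx":-0.02,"ty":0.01,"tz":0.06,"fingers":0.0875},{"ax":0,"ay":24,"az":0,"tx":-0.02,"ty":0.02,"tz":0.09,"fingers":0.0875},{"ax":0,"ay":32,"az":0,"tx":-0.02,"ty":0.04,"tz":0.12,"fingers":0.0875},{"ax":0,"ay":40,"az":0,"tx":-0.02,"ty":0.06,"tz":0.13,"fingers":0.0875}]'; python3 - <<'E'
from h import *
s=show()
jw=np.array([-1.155,.815,0])
go([.512,-.067,.2],[0,0,-1],jw)
c=viewer.capture('side'); cv2.imwrite('pics/side3.png',c['pixels'])
c=viewer.capture('scene'); cv2.imwrite('pics/scene3.png',c['pixels'])
E
```

```text
time_s: 9.05
tcp_pos: [0.4839, -0.2533, 0.2446]
eef_rot: [-1.5, 70.2, 46.0]
contact_force: [-0.4, 0.5, -0.1]
gripper_width: 0.0875
t 9.05 tcp [ 0.4839 -0.2533  0.2446] x [ 0.236  0.244 -0.941] y [-0.736  0.677 -0.009] F [-0.4  0.5 -0.1] w 0.0875 q [-21.1   6.5 -10.3 -19.9 -66.6 -14.5]
jaw 1 t [0.0941 0.1058 0.1321] a [-7.23 19.77  1.78]
jaw -1 t [0.0941 0.1058 0.1321] a [170.21   2.67 -29.7 ]
```

View pics/scene3.png

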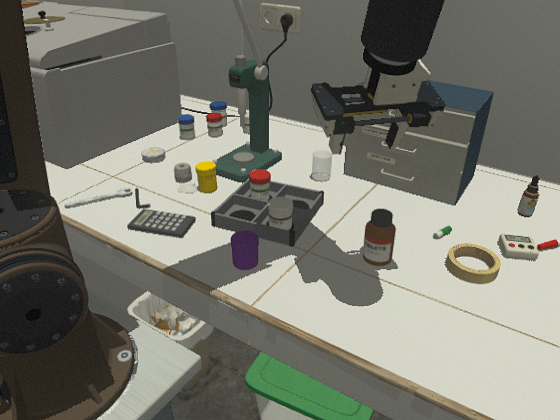

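The bottle stands upright on the bench right of the rack (base about (378,258), cap (381,218)). Next is the white pot.

```bash
python3 -m creep '[{"ax":-2,"ay":5,"az":0.5,"tx":0,"ty":0.025,"tz":0.03,"fingers":0.0875},{"ax":-4,"ay":10,"az":1,"tx":0.01,"ty":0.05,"tz":0.06,"fingers":0.0875},{"ax":-6,"ay":15,"az":1.5,"tx":0.03,"ty":0.075,"tz":0.09,"fingers":0.0875},{"ax":-7.2,"ay":19.8,"az":1.8,"tx":0.06,"ty":0.1,"tz":0.12,"fingers":0.0875},{"ax":-7.2,"ay":19.8,"az":1.8,"tx":0.094,"ty":0.106,"tz":0.132,"fingers":0.0875}]'; python3 - <<'E'
from h import *
s=show()
jw=np.array([-1.155,.815,0])
go([.512,-.067,.1],[0,0,-1],jw)
s=r.get_state();c=viewer.capture('wrist'); cv2.imwrite('pics/wrist6.png',c['pixels'])
P,uv=cloud(c,None,s)
w=(P[:,2]>.06)&(P[:,2]<.08)&(np.hypot(P[:,0]-.512,P[:,1]+.067)<.05); Q=P[w]
print(len(Q),np.median(Q,0),cv2.minEnclosingCircle(Q[:,:2].astype(np.float32)*1000))
E
```

```text
time_s: 9.65
tcp_pos: [0.511, -0.0621, 0.1967]
eef_rot: [69.3, 89.5, 124.4]
contact_force: [-0.6, -0.1, -0.1]
gripper_width: 0.0875
t 9.65 tcp [ 0.511  -0.0621  0.1967] x [-0.005  0.007 -1.   ] y [-0.82   0.572  0.008] F [-0.6 -0.1 -0.1] w 0.0875 q [ 14.6   6.9 -21.4  -0.5 -61.9 -49.2]
jaw 1 t [ 0.0966 -0.0043 -0.0037] a [ 0.33  0.17 -0.45]
jaw -1 t [ 0.0966 -0.0043 -0.0037] a [-179.67    0.71    0.27]
2041 [ 0.51218897 -0.06736938  0.06795357] ((512.96533203125, -65.75491333007812), 26.65399169921875)
```

View pics/wrist6.png

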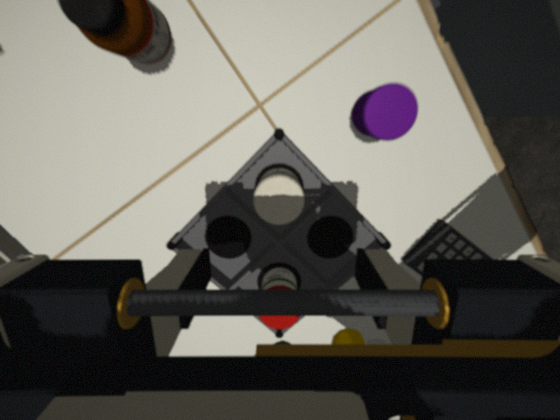

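```bash
python3 -m creep '[{"ax":0,"ay":0,"az":0,"tx":0.03,"ty":-0.002,"tz":-0.002,"fingers":0.0875},{"ax":0,"ay":0,"az":0,"tx":0.06,"ty":-0.003,"tz":-0.003,"fingers":0.0875},{"ax":0,"ay":0,"az":0,"tx":0.09,"ty":-0.003,"tz":-0.003,"fingers":0.0875},{"ax":0,"ay":0,"az":0,"tx":0.1,"ty":-0.003,"tz":-0.003,"fingers":0.0875},{"ax":0,"ay":0,"az":0,"tx":0.1,"ty":-0.003,"tz":-0.003,"fingers":0.0875}]'; python3 - <<'E'
from h import *
s=show()
jw=np.array([-1.155,.815,0])
go([.5125,-.0665,.042],[0,0,-1],jw)
E
```

```text
time_s: 10.2
tcp_pos: [0.5088, -0.07, 0.0946]
eef_rot: [85.4, 89.3, 140.1]
contact_force: [-0.1, -0.5, 1.3]
gripper_width: 0.0876
t 10.2 tcp [ 0.5088 -0.07    0.0946] x [-0.01   0.008 -1.   ] y [-0.817  0.577  0.013] F [-0.1 -0.5  1.3] w 0.0876 q [ 13.6  13.2 -28.7  -0.8 -48.5 -48.4]
jaw 1 t [ 0.0526 -0.0017  0.0049] a [-0.05  0.06 -0.72]
jaw -1 t [ 0.0526 -0.0017  0.0049] a [ 1.7995e+02 -1.1400e+00 -9.0000e-02]
```

```bash
python3 -m creep '[{"ax":0,"ay":0,"az":-0.3,"tx":0.01,"ty":-0.001,"tz":0.003,"fingers":0.0875},{"ax":0,"ay":0,"az":-0.7,"tx":0.025,"ty":-0.001,"tz":0.003,"fingers":0.0875},{"ax":0,"ay":0,"az":-0.7,"tx":0.037,"ty":-0.001,"tz":0.003,"fingers":0.0875},{"ax":0,"ay":0,"az":-0.7,"tx":0.037,"ty":-0.001,"tz":0.003,"fingers":0.0875}]'; python3 - <<'E'
from h import *
s=show()
jw=np.array([-1.155,.815,0])
go([.5125,-.0665,.042],[0,0,-1],jw)
s=r.get_state();c=viewer.capture('wrist'); cv2.imwrite('pics/wrist7.png',c['pixels'])
E
```

```text
time_s: 10.6
tcp_pos: [0.5116, -0.0668, 0.0579]
eef_rot: [-21.6, 89.8, 33.2]
contact_force: [-0.9, -0.1, 0.4]
gripper_width: 0.0875
t 10.6 tcp [ 0.5116 -0.0668  0.0579] x [ 0.002  0.001 -1.   ] y [-0.817  0.576 -0.001] F [-0.9 -0.1  0.4] w 0.0875 q [ 14.3  15.9 -31.5  -0.1 -42.4 -49.5]
jaw 1 t [ 0.0159 -0.0006  0.0007] a [0.03 0.14 0.06]
jaw -1 t [ 0.0159 -0.0006  0.0007] a [-1.7997e+02 -9.0000e-02  2.2000e-01]
```

View pics/wrist7.png

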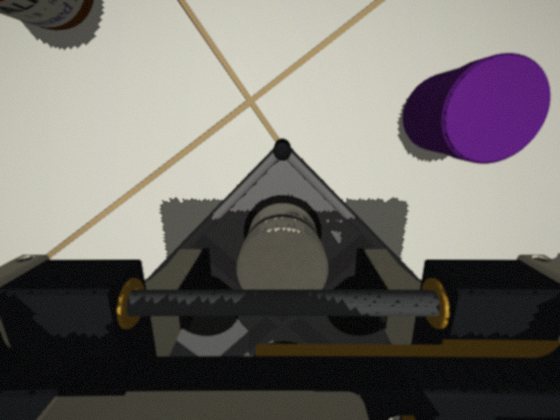

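```bash
python3 -m creep '[{"ax":0,"ay":0,"az":0,"tx":0.008,"ty":0,"tz":0.0005,"fingers":0.0875},{"ax":0,"ay":0,"az":0,"tx":0.016,"ty":0,"tz":0.0005,"fingers":0.0875},{"ax":0,"ay":0,"az":0,"tx":0.016,"ty":0,"tz":0.0005,"fingers":0.0875}]';  python3 -m creep '[{"ax":0,"ay":0,"az":0,"tx":0,"ty":0,"tz":0,"fingers":0.045},{"ax":0,"ay":0,"az":0,"tx":0,"ty":0,"tz":0,"fingers":0.045},{"ax":0,"ay":0,"az":0,"tx":0,"ty":0,"tz":0,"fingers":0.045},{"ax":0,"ay":0,"az":0,"tx":0,"ty":0,"tz":0,"fingers":0.045},{"ax":0,"ay":0,"az":0,"tx":0,"ty":0,"tz":0,"fingers":0.045}]' 15; python3 -m creep '[{"ax":0,"ay":0,"az":0,"tx":-0.01,"ty":0,"tz":0,"fingers":0.045},{"ax":0,"ay":0,"az":0,"tx":-0.03,"ty":0,"tz":0,"fingers":0.045},{"ax":0,"ay":0,"az":0,"tx":-0.06,"ty":0,"tz":0,"fingers":0.045},{"ax":0,"ay":0,"az":0,"tx":-0.08,"ty":0,"tz":0,"fingers":0.045},{"ax":0,"ay":0,"az":0,"tx":-0.08,"ty":0,"tz":0,"fingers":0.045}]'; python3 - <<'E'
from h import *
s=show()
jw=np.array([-1.155,.815,0])
go([.496,.0235,.12],[0,0,-1],jw)
s=r.get_state();c=viewer.capture('wrist'); cv2.imwrite('pics/wrist8.png',c['pixels'])
c=viewer.capture('scene'); cv2.imwrite('pics/scene4.png',c['pixels'])
E
```

```text
time_s: 10.95
tcp_pos: [0.512, -0.0663, 0.0418]
eef_rot: [-23.3, 89.8, 31.6]
contact_force: [0.2, 0.6, 0.1]
gripper_width: 0.0874
time_s: 11.45
tcp_pos: [0.5127, -0.0662, 0.0429]
eef_rot: [-32.8, 89.7, 22.0]
contact_force: [-0.2, 0.1, -0.3]
gripper_width: 0.0529
time_s: 11.95
tcp_pos: [0.5142, -0.0662, 0.1265]
eef_rot: [-41.1, 89.4, 13.8]
contact_force: [0.9, -0.0, -1.0]
gripper_width: 0.0521
t 11.95 tcp [ 0.5142 -0.0662  0.1265] x [ 0.01   0.002 -1.   ] y [-0.818  0.576 -0.007] F [ 0.9 -0.  -1. ] w 0.0521 q [ 14.4  10.8 -27.2   0.  -51.5 -49.5]
jaw 1 t [0.0065 0.0666 0.0628] a [0.07 0.43 0.37]
jaw -1 t [0.0065 0.0666 0.0628] a [-179.93   -0.59    0.67]
```

View pics/wrist8.png

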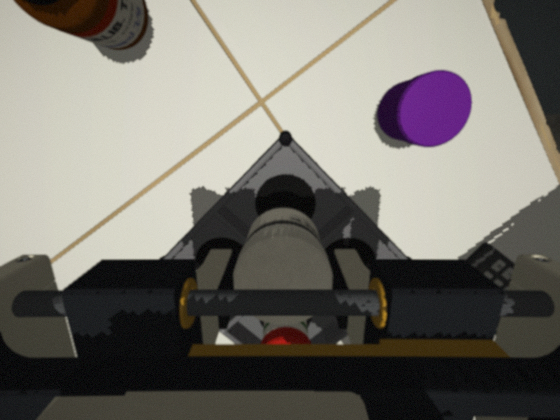

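View pics/scene4.png

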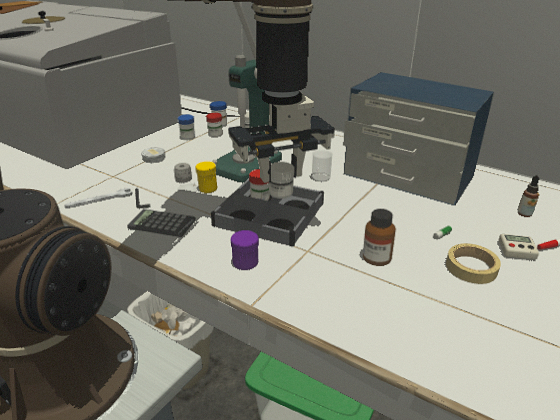

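```bash
python3 -m creep '[{"ax":0,"ay":0,"az":0,"tx":0,"ty":0.018,"tz":0.017,"fingers":0.045},{"ax":0,"ay":0,"az":0,"tx":0,"ty":0.036,"tz":0.034,"fingers":0.045},{"ax":0,"ay":0.2,"az":0.2,"tx":0,"ty":0.054,"tz":0.05,"fingers":0.045},{"ax":0,"ay":0.4,"az":0.3,"tx":0.005,"ty":0.066,"tz":0.062,"fingers":0.045},{"ax":0,"ay":0.4,"az":0.3,"tx":0.005,"ty":0.066,"tz":0.062,"fingers":0.045}]';  python3 -m creep '[{"ax":0,"ay":0,"az":0,"tx":0,"ty":0,"tz":0,"fingers":0.045}]'; python3 - <<'E'
from h import *
s=show()
jw=np.array([-1.155,.815,0])
go([.496,.0235,.05],[0,0,-1],jw)
E
```

```text
time_s: 12.55
tcp_pos: [0.4929, 0.0235, 0.1166]
eef_rot: [139.4, 89.6, -165.7]
contact_force: [-0.4, -0.2, -1.3]
gripper_width: 0.052
time_s: 12.65
tcp_pos: [0.4935, 0.0223, 0.1171]
eef_rot: [141.7, 89.6, -163.4]
contact_force: [0.3, -0.2, 0.1]
gripper_width: 0.0522
t 12.65 tcp [0.4935 0.0223 0.1171] x [-0.006 -0.002 -1.   ] y [-0.818  0.575  0.004] F [ 0.3 -0.2  0.1] w 0.0522 q [ 25.4   9.7 -30.   -0.1 -50.6 -60.4]
jaw 1 t [ 0.0671 -0.0016  0.0028] a [ 0.1  -0.29 -0.23]
jaw -1 t [ 0.0671 -0.0016  0.0028] a [-179.9     0.36   -0.45]
```

```bash
python3 -m creep '[{"ax":0,"ay":0,"az":0,"tx":0.015,"ty":-0.001,"tz":0.002,"fingers":0.045},{"ax":0,"ay":-0.2,"az":-0.2,"tx":0.03,"ty":-0.001,"tz":0.002,"fingers":0.045},{"ax":0,"ay":-0.2,"az":-0.2,"tx":0.045,"ty":-0.001,"tz":0.002,"fingers":0.045},{"ax":0,"ay":-0.2,"az":-0.2,"tx":0.06,"ty":-0.001,"tz":0.002,"fingers":0.045},{"ax":0,"ay":-0.2,"az":-0.2,"tx":0.065,"ty":-0.001,"tz":0.002,"fingers":0.045}]';  python3 -m creep '[{"ax":0,"ay":0,"az":0,"tx":0.004,"ty":0,"tz":0,"fingers":0.045},{"ax":0,"ay":0,"az":0,"tx":0.004,"ty":0,"tz":0,"fingers":0.045}]'; python3 - <<'E'
from h import *
s=show()
jw=np.array([-1.155,.815,0])
go([.496,.0235,.042],[0,0,-1],jw)
E
```

```text
time_s: 13.15
tcp_pos: [0.4947, 0.0221, 0.0513]
eef_rot: [154.4, 89.8, -150.8]
contact_force: [0.9, -0.3, -1.4]
gripper_width: 0.0519
time_s: 13.35
tcp_pos: [0.4957, 0.0229, 0.0487]
eef_rot: [-156.9, 90.0, -102.0]
contact_force: [0.1, 0.6, -0.3]
gripper_width: 0.0515
t 13.35 tcp [0.4957 0.0229 0.0487] x [-0.    -0.001 -1.   ] y [-0.817  0.576 -0.   ] F [ 0.1  0.6 -0.3] w 0.0515 q [ 25.4  15.1 -34.4   0.  -40.4 -60.6]
jaw 1 t [0.0067 0.0001 0.0006] a [ 0.01 -0.03  0.01]
jaw -1 t [0.0067 0.0001 0.0006] a [-1.7999e+02 -2.0000e-02 -4.0000e-02]
```

```bash
python3 -m creep '[{"ax":0,"ay":0,"az":0,"tx":0.002,"ty":0,"tz":0,"fingers":0.045},{"ax":0,"ay":0,"az":0,"tx":0.004,"ty":0,"tz":0,"fingers":0.045},{"ax":0,"ay":0,"az":0,"tx":0.004,"ty":0,"tz":0,"fingers":0.045}]';  python3 -m creep '[{"ax":0,"ay":0,"az":0,"tx":0.001,"ty":0,"tz":0,"fingers":0.045},{"ax":0,"ay":0,"az":0,"tx":0.001,"ty":0,"tz":0,"fingers":0.045}]'; python3 -m creep '[{"ax":0,"ay":0,"az":0,"tx":0.001,"ty":0,"tz":0,"fingers":0.045},{"ax":0,"ay":0,"az":0,"tx":0.001,"ty":0,"tz":0,"fingers":0.045}]'
```

```text
time_s: 13.65
tcp_pos: [0.4958, 0.0233, 0.045]
eef_rot: [-68.0, 90.0, -13.1]
contact_force: [-0.5, -0.2, -1.7]
gripper_width: 0.0516
time_s: 13.85
tcp_pos: [0.4957, 0.0234, 0.0439]
eef_rot: [-78.6, 90.0, -23.8]
contact_force: [0.4, 0.5, 0.2]
gripper_width: 0.0519
time_s: 14.05
tcp_pos: [0.4958, 0.0234, 0.043]
eef_rot: [-79.9, 90.0, -25.1]
contact_force: [-1.7, 0.1, 1.3]
gripper_width: 0.0525
```

```bash
python3 -m creep '[{"ax":0,"ay":0,"az":0,"tx":0.0007,"ty":0,"tz":0,"fingers":0.045},{"ax":0,"ay":0,"az":0,"tx":0.0007,"ty":0,"tz":0,"fingers":0.045}]'
```

```text
time_s: 14.25
tcp_pos: [0.4958, 0.0234, 0.0429]
eef_rot: [-77.1, 90.0, -22.2]
contact_force: [-3.8, 1.6, 9.5]
gripper_width: 0.0521
```

```bash
python3 -m creep '[{"ax":0,"ay":0,"az":0,"tx":-0.0007,"ty":0,"tz":0,"fingers":0.08},{"ax":0,"ay":0,"az":0,"tx":-0.0007,"ty":0,"tz":0,"fingers":0.08},{"ax":0,"ay":0,"az":0,"tx":-0.0007,"ty":0,"tz":0,"fingers":0.08},{"ax":0,"ay":0,"az":0,"tx":-0.0007,"ty":0,"tz":0,"fingers":0.08}]'; python3 -m creep '[{"ax":0,"ay":0,"az":0,"tx":-0.02,"ty":0,"tz":0,"fingers":0.08},{"ax":0,"ay":0,"az":0,"tx":-0.05,"ty":0,"tz":0,"fingers":0.0875},{"ax":0,"ay":0,"az":0,"tx":-0.09,"ty":0,"tz":0,"fingers":0.0875},{"ax":0,"ay":0,"az":0,"tx":-0.13,"ty":0,"tz":0,"fingers":0.0875},{"ax":0,"ay":0,"az":0,"tx":-0.17,"ty":0,"tz":0,"fingers":0.0875}]'; python3 - <<'E'
from h import *
s=show()
jw=np.array([-1.155,.815,0])
go([.5316,-.287,.2],[0,0,-1],jw)
for n in('scene','side'):
    c=viewer.capture(n); cv2.imwrite(f'pics/{n}5.png',c['pixels'])
    P,uv=cloud(c);h=hsv(c)[uv[:,1],uv[:,0]].astype(int)
    k=(np.hypot(P[:,0]-.5316,P[:,1]+.287)<.05)&(P[:,2]>.098)&(P[:,2]<.115); Q=P[k]
    if len(Q)>5: print('cap',len(Q),np.median(Q,0),cv2.minEnclosingCircle(Q[:,:2].astype(np.float32)*1000))
    k=(np.hypot(P[:,0]-.5316,P[:,1]+.287)<.06)&(P[:,2]>.01)&(P[:,2]<.115); Q=P[k]
    if len(Q)>5: print('all',len(Q),cv2.minAreaRect(Q[:,:2].astype(np.float32)*1000))
E
```

```text
time_s: 14.65
tcp_pos: [0.4957, 0.0233, 0.0427]
eef_rot: [-123.9, 90.0, -69.0]
contact_force: [-0.7, -1.7, 0.4]
gripper_width: 0.0769
time_s: 15.15
tcp_pos: [0.4953, 0.0232, 0.2144]
eef_rot: [-118.2, 90.0, -63.4]
contact_force: [1.0, 1.7, -0.7]
gripper_width: 0.0877
t 15.15 tcp [0.4953 0.0232 0.2144] x [ 0. -0. -1.] y [-0.817  0.576 -0.   ] F [ 1.   1.7 -0.7] w 0.0877 q [ 25.5   4.  -22.4   0.  -63.5 -60.6]
jaw 1 t [ 0.0145 -0.2084 -0.2326] a [ 0.04 -0.01  0.02]
jaw -1 t [ 0.0145 -0.2084 -0.2326] a [-1.7996e+02 -3.0000e-02 -1.0000e-02]
cap 217 [ 0.52928782 -0.28242681  0.10376944] ((532.947509765625, -281.3149108886719), 20.493350982666016)
all 1386 ((527.7427978515625, -283.9139709472656), (47.96687316894531, 57.51573944091797), 7.274237632751465)
cap 251 [ 0.5336886  -0.28313424  0.10276553] ((534.658935546875, -282.6866455078125), 20.62494468688965)
all 802 ((530.8576049804688, -286.5838317871094), (49.77711868286133, 57.65178680419922), 40.9639892578125)
```

View pics/scene5.png

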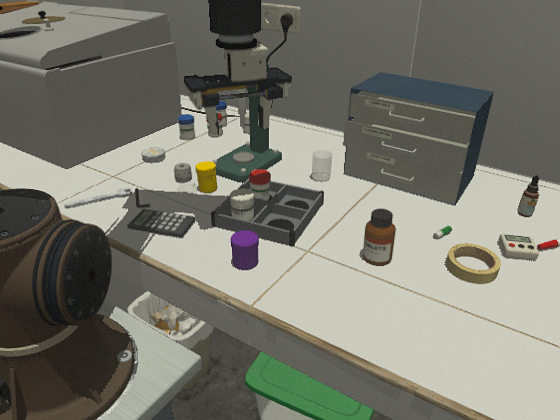

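The white pot is upright in the near-left bay ((242,205)) and bay_3 is free. The bottle cap is at about (0.533,-0.282), height 0.104, as expected for a standing bottle. I move above it.

```bash
python3 -m creep '[{"ax":0,"ay":0,"az":0,"tx":0,"ty":-0.031,"tz":-0.036,"fingers":0.0875},{"ax":0,"ay":0,"az":0,"tx":0,"ty":-0.062,"tz":-0.072,"fingers":0.0875},{"ax":0,"ay":0,"az":0,"tx":0,"ty":-0.093,"tz":-0.108,"fingers":0.0875},{"ax":0,"ay":0,"az":0,"tx":0,"ty":-0.124,"tz":-0.144,"fingers":0.0875},{"ax":0,"ay":0,"az":0,"tx":0,"ty":-0.155,"tz":-0.18,"fingers":0.0875}]'; python3 -m creep '[{"ax":0,"ay":0,"az":0,"tx":0,"ty":-0.025,"tz":-0.022,"fingers":0.0875},{"ax":0,"ay":0,"az":0,"tx":0.01,"ty":-0.05,"tz":-0.044,"fingers":0.0875},{"ax":0,"ay":0,"az":0,"tx":0.014,"ty":-0.052,"tz":-0.048,"fingers":0.0875},{"ax":0,"ay":0,"az":0,"tx":0.014,"ty":-0.052,"tz":-0.048,"fingers":0.0875},{"ax":0,"ay":0,"az":0,"tx":0.014,"ty":-0.052,"tz":-0.048,"fingers":0.0875}]';python3 - <<'E'
from h import *
s=show()
jw=np.array([-1.155,.815,0])
s=r.get_state();c=viewer.capture('wrist'); cv2.imwrite('pics/wrist9.png',c['pixels'])
P,uv=cloud(c,None,s)
k=(np.hypot(P[:,0]-.533,P[:,1]+.283)<.05)&(P[:,2]>.098)&(P[:,2]<.115); Q=P[k]
print('cap',len(Q),np.median(Q,0),cv2.minEnclosingCircle(Q[:,:2].astype(np.float32)*1000))
go([.533,-.2825,.13],[0,0,-1],jw)
E
```

```text
time_s: 15.75
tcp_pos: [0.5185, -0.2149, 0.2125]
eef_rot: [-95.0, 90.0, -40.1]
contact_force: [2.2, -0.1, 0.1]
gripper_width: 0.0877
time_s: 16.25
tcp_pos: [0.5332, -0.2818, 0.1986]
eef_rot: [132.8, 90.0, -172.4]
contact_force: [-0.2, 0.6, 0.9]
gripper_width: 0.0875
t 16.25 tcp [ 0.5332 -0.2818  0.1986] x [-0. -0. -1.] y [-0.817  0.576  0.   ] F [-0.2  0.6  0.9] w 0.0875 q [ -9.3  15.  -11.1   0.  -64.  -25.9]
cap 1416 [ 0.53441706 -0.28163123  0.10304798] ((535.06787109375, -280.3896789550781), 20.229990005493164)
jaw 1 t [ 0.0691 -0.0001 -0.0011] a [0.08 0.   0.03]
jaw -1 t [ 0.0691 -0.0001 -0.0011] a [-1.7992e+02 -4.0000e-02  1.0000e-02]
```

View pics/wrist9.png

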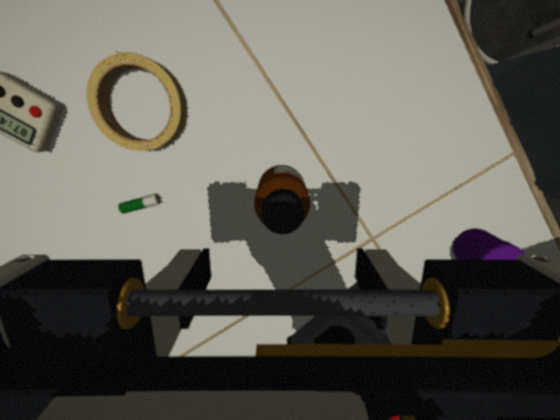

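```bash
python3 -m creep '[{"ax":0,"ay":0,"az":0,"tx":0.02,"ty":0,"tz":0,"fingers":0.0875},{"ax":0,"ay":0,"az":0,"tx":0.045,"ty":0,"tz":0,"fingers":0.0875},{"ax":0,"ay":0,"az":0,"tx":0.07,"ty":0,"tz":0,"fingers":0.0875},{"ax":0,"ay":0,"az":0,"tx":0.085,"ty":0,"tz":0,"fingers":0.0875},{"ax":0,"ay":0,"az":0,"tx":0.085,"ty":0,"tz":0,"fingers":0.0875}]';python3 - <<'E'
from h import *
s=show()
jw=np.array([-1.155,.815,0])
go([.534,-.282,.048],[0,0,-1],jw)
s=r.get_state();c=viewer.capture('wrist'); cv2.imwrite('pics/wrist10.png',c['pixels'])
E
```

```text
time_s: 16.8
tcp_pos: [0.5325, -0.2808, 0.1124]
eef_rot: [109.1, 89.8, 164.0]
contact_force: [-0.6, -0.3, -0.0]
gripper_width: 0.0872
t 16.8 tcp [ 0.5325 -0.2808  0.1124] x [-0.003  0.001 -1.   ] y [-0.818  0.575  0.002] F [-0.6 -0.3 -0. ] w 0.0872 q [ -9.2  19.3 -17.2  -0.  -53.6 -25.9]
jaw 1 t [ 0.0644 -0.0021 -0.0001] a [ 0.11 -0.05 -0.14]
jaw -1 t [ 0.0644 -0.0021 -0.0001] a [-1.7989e+02  2.2000e-01 -8.0000e-02]
```

View pics/wrist10.png

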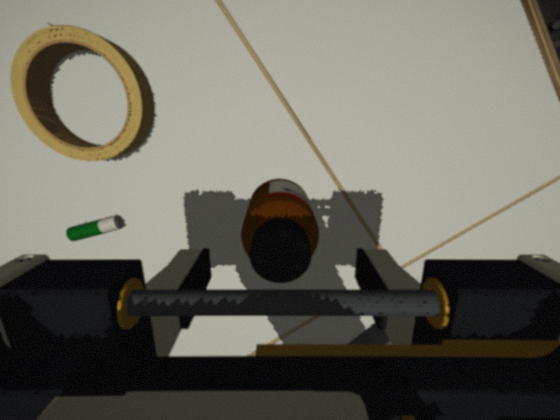

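```bash
python3 -m creep '[{"ax":0,"ay":0,"az":0,"tx":0.015,"ty":-0.002,"tz":0,"fingers":0.0875},{"ax":0,"ay":0,"az":0,"tx":0.03,"ty":-0.002,"tz":0,"fingers":0.0875},{"ax":0,"ay":0,"az":0,"tx":0.045,"ty":-0.002,"tz":0,"fingers":0.0875},{"ax":0,"ay":0,"az":0,"tx":0.06,"ty":-0.002,"tz":0,"fingers":0.0875},{"ax":0,"ay":0,"az":0,"tx":0.063,"ty":-0.002,"tz":0,"fingers":0.0875}]';python3 -m creep '[{"ax":0,"ay":0,"az":0,"tx":0,"ty":0,"tz":0,"fingers":0.0875}]'
python3 - <<'E'
from h import *
s=show()
jw=np.array([-1.155,.815,0])
go([.534,-.282,.048],[0,0,-1],jw)
E
```

```text
time_s: 17.35
tcp_pos: [0.5353, -0.2829, 0.051]
eef_rot: [-92.1, 90.0, -37.2]
contact_force: [-1.0, 0.2, -0.6]
gripper_width: 0.0876
time_s: 17.45
tcp_pos: [0.5359, -0.2833, 0.0519]
eef_rot: [-84.2, 89.9, -29.3]
contact_force: [0.4, -0.1, 0.2]
gripper_width: 0.0876
t 17.45 tcp [ 0.5359 -0.2833  0.0519] x [ 0.001 -0.001 -1.   ] y [-0.818  0.575 -0.001] F [ 0.4 -0.1  0.2] w 0.0876 q [ -9.4  23.5 -20.3   0.  -46.1 -25.8]
jaw 1 t [ 0.0039  0.0023 -0.    ] a [0.09 0.01 0.08]
jaw -1 t [ 0.0039  0.0023 -0.    ] a [-1.7991e+02 -1.2000e-01  1.0000e-02]
```

```bash
python3 -m creep '[{"ax":0,"ay":0,"az":0,"tx":0.004,"ty":0.001,"tz":0,"fingers":0.0875},{"ax":0,"ay":0,"az":0,"tx":0.004,"ty":0.001,"tz":0,"fingers":0.0875}]' ;python3 -m creep '[{"ax":0,"ay":0,"az":0,"tx":0,"ty":0,"tz":0,"fingers":0.05},{"ax":0,"ay":0,"az":0,"tx":0,"ty":0,"tz":0,"fingers":0.05},{"ax":0,"ay":0,"az":0,"tx":0,"ty":0,"tz":0,"fingers":0.05},{"ax":0,"ay":0,"az":0,"tx":0,"ty":0,"tz":0,"fingers":0.05},{"ax":0,"ay":0,"az":0,"tx":0,"ty":0,"tz":0,"fingers":0.05}]' 30
```

```text
time_s: 17.65
tcp_pos: [0.5347, -0.2828, 0.0475]
eef_rot: [-72.7, 89.9, -17.9]
contact_force: [-0.5, -0.5, 0.4]
gripper_width: 0.0871
time_s: 18.15
tcp_pos: [0.5344, -0.2829, 0.047]
eef_rot: [-94.9, 90.0, -40.1]
contact_force: [-1.1, 0.5, 0.7]
gripper_width: 0.0563
```

Gripped at 56 mm on the body. I lift 100 mm and check.

```bash
python3 -m creep '[{"ax":0,"ay":0,"az":0,"tx":-0.01,"ty":0,"tz":0,"fingers":0.05},{"ax":0,"ay":0,"az":0,"tx":-0.03,"ty":0,"tz":0,"fingers":0.05},{"ax":0,"ay":0,"az":0,"tx":-0.055,"ty":0,"tz":0,"fingers":0.05},{"ax":0,"ay":0,"az":0,"tx":-0.08,"ty":0,"tz":0,"fingers":0.05},{"ax":0,"ay":0,"az":0,"tx":-0.1,"ty":0,"tz":0,"fingers":0.05}]';python3 - <<'E'
from h import *
s=show()
jw=np.array([-1.155,.815,0])
go([.512,-.0675,.147],[0,0,-1],jw)
for n in('scene','side'):
    c=viewer.capture(n); cv2.imwrite(f'pics/{n}6.png',c['pixels'])
E
```

```text
time_s: 18.65
tcp_pos: [0.5345, -0.283, 0.149]
eef_rot: [-78.4, 89.9, -23.5]
contact_force: [0.7, -0.2, -2.0]
gripper_width: 0.0562
t 18.65 tcp [ 0.5345 -0.283   0.149 ] x [ 0.001 -0.001 -1.   ] y [-0.817  0.576 -0.001] F [ 0.7 -0.2 -2. ] w 0.0562 q [ -9.4  17.4 -14.6   0.  -57.9 -25.8]
jaw 1 t [0.0018 0.1425 0.1631] a [0.04 0.02 0.08]
jaw -1 t [0.0018 0.1425 0.1631] a [-1.7996e+02 -1.3000e-01  3.0000e-02]
```

View pics/scene6.png

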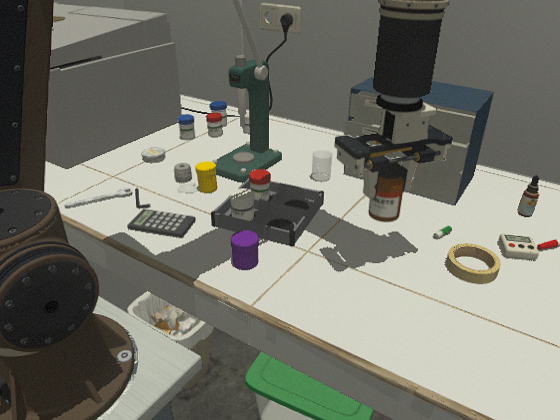

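```bash
python3 -m creep '[{"ax":0,"ay":0,"az":0,"tx":0,"ty":0.02,"tz":0.023,"fingers":0.05},{"ax":0,"ay":0,"az":0,"tx":0,"ty":0.045,"tz":0.052,"fingers":0.05},{"ax":0,"ay":0,"az":0,"tx":0,"ty":0.07,"tz":0.081,"fingers":0.05},{"ax":0,"ay":0,"az":0,"tx":0,"ty":0.095,"tz":0.11,"fingers":0.05},{"ax":0,"ay":0,"az":0,"tx":0,"ty":0.115,"tz":0.133,"fingers":0.05}]'; python3 -m creep '[{"ax":0,"ay":0,"az":0,"tx":0,"ty":0.015,"tz":0.015,"fingers":0.05},{"ax":0,"ay":0,"az":0,"tx":0,"ty":0.027,"tz":0.03,"fingers":0.05},{"ax":0,"ay":0,"az":0,"tx":0,"ty":0.027,"tz":0.03,"fingers":0.05},{"ax":0,"ay":0,"az":0,"tx":0,"ty":0.027,"tz":0.03,"fingers":0.05}]';python3 - <<'E'
from h import *
s=show()
jw=np.array([-1.155,.815,0])
go([.512,-.0675,.056],[0,0,-1],jw)
c=viewer.capture('side'); cv2.imwrite('pics/side7.png',c['pixels'])
c=viewer.capture('wrist'); cv2.imwrite('pics/wrist11.png',c['pixels'])
E
```

```text
time_s: 19.25
tcp_pos: [0.516, -0.1062, 0.1463]
eef_rot: [126.3, 90.0, -178.9]
contact_force: [1.1, -0.4, -1.5]
gripper_width: 0.0562
time_s: 19.65
tcp_pos: [0.5119, -0.0676, 0.1465]
eef_rot: [166.2, 90.0, -138.9]
contact_force: [0.2, -0.4, -1.9]
gripper_width: 0.0561
t 19.65 tcp [ 0.5119 -0.0676  0.1465] x [-0. -0. -1.] y [-0.818  0.575  0.   ] F [ 0.2 -0.4 -1.9] w 0.0561 q [ 14.3   9.6 -25.6   0.  -54.8 -49.4]
jaw 1 t [ 0.0905 -0.0001  0.0002] a [ 0.11 -0.03 -0.01]
jaw -1 t [ 0.0905 -0.0001  0.0002] a [-1.7989e+02  1.0000e-02 -4.0000e-02]
```

View pics/wrist11.png

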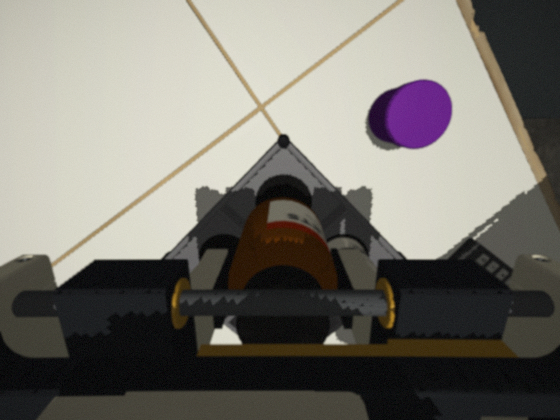

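```bash
python3 -m creep '[{"ax":0,"ay":0,"az":0,"tx":0.018,"ty":0,"tz":0,"fingers":0.05},{"ax":0,"ay":0,"az":0,"tx":0.036,"ty":0,"tz":0,"fingers":0.05},{"ax":0,"ay":0,"az":0,"tx":0.054,"ty":0,"tz":0,"fingers":0.05},{"ax":0,"ay":0,"az":0,"tx":0.072,"ty":0,"tz":0,"fingers":0.05},{"ax":0,"ay":0,"az":0,"tx":0.08,"ty":0,"tz":0,"fingers":0.05}]'; python3 -m creep '[{"ax":0,"ay":0,"az":0,"tx":0.003,"ty":0,"tz":0,"fingers":0.05},{"ax":0,"ay":0,"az":0,"tx":0.006,"ty":0,"tz":0,"fingers":0.05},{"ax":0,"ay":0,"az":0,"tx":0.006,"ty":0,"tz":0,"fingers":0.05}]'
```

```text
time_s: 20.25
tcp_pos: [0.5112, -0.0688, 0.0652]
eef_rot: [141.9, 89.9, -163.4]
contact_force: [0.1, -0.5, -1.6]
gripper_width: 0.0562
time_s: 20.55
tcp_pos: [0.5125, -0.068, 0.0612]
eef_rot: [-67.6, 89.9, -12.7]
contact_force: [-1.1, -0.3, -1.8]
gripper_width: 0.0563
```

```bash
python3 -m creep '[{"ax":0,"ay":0,"az":0,"tx":0.002,"ty":0,"tz":0,"fingers":0.05},{"ax":0,"ay":0,"az":0,"tx":0.004,"ty":0,"tz":0,"fingers":0.05},{"ax":0,"ay":0,"az":0,"tx":0.004,"ty":0,"tz":0,"fingers":0.05}]'; python3 -m creep '[{"ax":0,"ay":0,"az":0,"tx":0.001,"ty":0,"tz":0,"fingers":0.05},{"ax":0,"ay":0,"az":0,"tx":0.001,"ty":0,"tz":0,"fingers":0.05}]'
```

```text
time_s: 20.85
tcp_pos: [0.5122, -0.0678, 0.0569]
eef_rot: [-76.1, 90.0, -21.2]
contact_force: [0.8, 0.5, -1.3]
gripper_width: 0.0566
time_s: 21.05
tcp_pos: [0.5122, -0.0678, 0.0559]
eef_rot: [-85.7, 90.0, -30.8]
contact_force: [-0.2, -0.3, -2.1]
gripper_width: 0.0564
```

```bash
python3 -m creep '[{"ax":0,"ay":0,"az":0,"tx":0.001,"ty":0,"tz":0,"fingers":0.05},{"ax":0,"ay":0,"az":0,"tx":0.001,"ty":0,"tz":0,"fingers":0.05}]'
```

```text
time_s: 21.25
tcp_pos: [0.5124, -0.0678, 0.055]
eef_rot: [-80.4, 90.0, -25.6]
contact_force: [-0.3, 0.5, -0.7]
gripper_width: 0.0563
```

```bash
python3 -m creep '[{"ax":0,"ay":0,"az":0,"tx":0.0007,"ty":0,"tz":0,"fingers":0.05},{"ax":0,"ay":0,"az":0,"tx":0.0007,"ty":0,"tz":0,"fingers":0.05}]'
```

```text
time_s: 21.45
tcp_pos: [0.5124, -0.0678, 0.0549]
eef_rot: [-74.0, 89.9, -19.2]
contact_force: [-3.3, 1.6, 7.2]
gripper_width: 0.0564
```

Floor contact (7 N). I release and retreat straight up.

```bash
python3 -m creep '[{"ax":0,"ay":0,"az":0,"tx":-0.0005,"ty":0,"tz":0,"fingers":0.085},{"ax":0,"ay":0,"az":0,"tx":-0.0005,"ty":0,"tz":0,"fingers":0.085},{"ax":0,"ay":0,"az":0,"tx":-0.0005,"ty":0,"tz":0,"fingers":0.085},{"ax":0,"ay":0,"az":0,"tx":-0.0005,"ty":0,"tz":0,"fingers":0.085},{"ax":0,"ay":0,"az":0,"tx":-0.0005,"ty":0,"tz":0,"fingers":0.085}]'; python3 -m creep '[{"ax":0,"ay":0,"az":0,"tx":-0.02,"ty":0,"tz":0,"fingers":0.085},{"ax":0,"ay":0,"az":0,"tx":-0.05,"ty":0,"tz":0,"fingers":0.085},{"ax":0,"ay":0,"az":0,"tx":-0.09,"ty":0,"tz":0,"fingers":0.085},{"ax":0,"ay":0,"az":0,"tx":-0.13,"ty":0,"tz":0,"fingers":0.085},{"ax":0,"ay":0,"az":0,"tx":-0.17,"ty":0,"tz":0,"fingers":0.085}]'; python3 -m creep '[{"ax":0,"ay":0,"az":0,"tx":-0.02,"ty":-0.03,"tz":-0.03,"fingers":0.085},{"ax":0,"ay":0,"az":0,"tx":-0.02,"ty":-0.06,"tz":-0.06,"fingers":0.085},{"ax":0,"ay":0,"az":0,"tx":-0.02,"ty":-0.09,"tz":-0.09,"fingers":0.085},{"ax":0,"ay":0,"az":0,"tx":-0.02,"ty":-0.09,"tz":-0.09,"fingers":0.085}]';python3 - <<'E'
from h import *
s=show()
for n in('scene','side'):
    c=viewer.capture(n); cv2.imwrite(f'pics/{n}8.png',c['pixels'])
    P,uv=cloud(c)
    for nm,x,y,z in (('bottle',.512,-.068,.112),('white',.496,.0235,.069),('red',.588,.039,.076)):
        k=(np.hypot(P[:,0]-x,P[:,1]-y)<.045)&(abs(P[:,2]-z)<.006); Q=P[k]
        if len(Q)>5: print(n,nm,len(Q),np.median(Q,0).round(4),cv2.minEnclosingCircle(Q[:,:2].astype(np.float32)*1000))
E
```

```text
time_s: 21.95
tcp_pos: [0.5122, -0.0678, 0.0546]
eef_rot: [-100.8, 90.0, -46.0]
contact_force: [-0.1, 0.1, -0.3]
gripper_width: 0.0841
time_s: 22.45
tcp_pos: [0.5118, -0.0679, 0.2263]
eef_rot: [-103.4, 90.0, -48.6]
contact_force: [1.7, 0.6, -1.3]
gripper_width: 0.0847
time_s: 22.85
tcp_pos: [0.534, -0.1969, 0.2442]
eef_rot: [-165.8, 89.9, -111.2]
contact_force: [0.5, -0.4, -1.2]
gripper_width: 0.0847
t 22.85 tcp [ 0.534  -0.1969  0.2442] x [-0.    -0.001 -1.   ] y [-0.815  0.579 -0.   ] F [ 0.5 -0.4 -1.2] w 0.0847 q [ -0.5  10.  -11.4   0.1 -68.6 -34.9]
scene bottle 181 [ 0.507  -0.0693  0.1121] ((511.3546142578125, -67.91886901855469), 20.880529403686523)
scene white 270 [0.491  0.0184 0.0692] ((495.7572021484375, 22.208396911621094), 27.485469818115234)
scene red 190 [0.5818 0.0366 0.0739] ((584.7750244140625, 38.233089447021484), 24.865346908569336)
side bottle 182 [ 0.5103 -0.0686  0.1106] ((512.43212890625, -67.13903045654297), 20.557710647583008)
side white 316 [0.4954 0.0196 0.0677] ((496.4273986816406, 21.221675872802734), 27.078365325927734)
side red 151 [0.5783 0.0423 0.0742] ((583.3660888671875, 38.41254425048828), 25.04058074951172)
```

View pics/scene8.png

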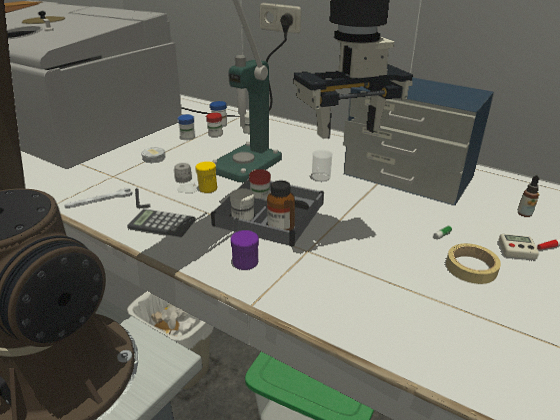

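View pics/side8.png

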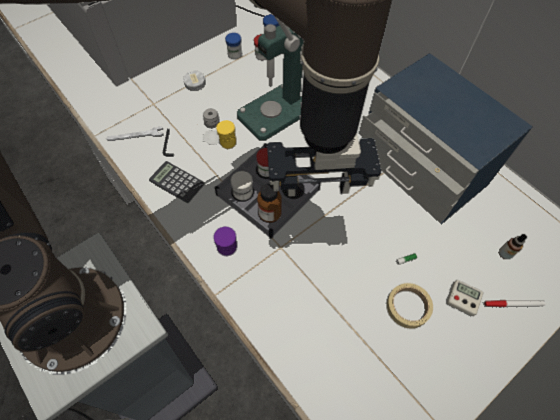

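The bottle (scene (280,208)), the white pot (242,205) and the red pot (260,182) all stand upright in the rack at the right heights, and the gripper is clear. I hand it in.

```bash
python3 -c "
from plant import order
print(order.close_job())"
```

```text
the job is handed in; nothing more can be done
None
```

The job is done and handed in after about 23 s of robot time. The amber bottle stands upright in bay_3, diagonally across from the red-capped pot in bay_1.

1. **Bottle stood up:** I stood the fallen bottle upright on the bench right of the rack and let go of it.
2. **White pot moved:** The white-capped pot was standing in bay_3, so I shifted it to bay_4.
3. **Bottle placed:** I took the bottle again from above by its body and set it down in bay_3. It was lowered until a light floor contact showed, about 7 N.

**Final checks:** Both fixed cameras put the bottle cap top at 0.111–0.112 m, centred in bay_3. The white-capped pot is upright in bay_4, about 2 mm off centre. The red-capped pot's cap reads within about 2 mm of where it started. The gripper is well clear of everything. The highest contact force I read was about 10 N, and no check failed.

The only disagreement was between views: they differed by up to about 2 mm on fitted positions, which is within the stated calibration. One move was refused before anything moved, because its rows left out some values.

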